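# Lock the pendant stem and fit the battery packs of an emergency luminaire

### The arm

A 6-joint arm with a two-finger parallel gripper is mounted at the origin on the work surface. World frame = base frame: x ahead of the robot, y to its left, z up, the work surface at z = 0. Lengths are in mm, angles in rad, forces in N, time in s.
With the tool pointing down it reaches from about 350 to 875 mm from the base axis. Payload 4.2 kg.
Tool frame: the origin (TCP) lies between the finger pads; the fingertips stand 11 mm ahead of it and the grasp point (between the pads) lies 8 mm behind it; z points along the fingers, y is the direction in which the jaws open and shut (so a half turn about z gives the same grasp; the last joint's range is limited). The gripper opens to 85 mm and grips with 20 to 120 N. Pads are 22 mm wide; open, the fingers measure 114 mm over their backs; the gripper's body (76 mm by 85 mm) begins 54 mm behind the grasp point. The pads swing forward as they close: fully open they stand 13 mm farther back than shut.
Start: joints at [-0.851, 0.385, 0.008, 0, -1.194, -0.259], TCP at [277.927, -559.782, 213.812] pointing down, gripper open.
Joint ranges: [-3.14, 3.14], [-1.21, 2.06], [-1.07, 1.41], [-3.16, 2.05], [-2.99, -0.16], [-3.1, 3.1]. Speed limits (rad/s): [2.79, 2.79, 3.14, 3.14, 3.14, 3.14].

### API

Orientations are given as a unit quaternion [x, y, z, w].
In Python, from bench import * gives the robot as it stands. The module is installed in compiled form; this text tells all that it offers.
- The arm moves only by the tool drive_tool, never from a script. Its argument "increments" is a list of rows, each a list of 3 entries, a list of its own where there are three numbers: the gripper command: -1 is shut, 1 is fully open, values between are in proportion, then the shift along the tool's x, y, z scaled (see below), then the turn about the tool's z scaled (see below). In form: [[hand, [tx, ty, tz], turn], ...]. A call has 1 to 20 rows; each row shifts and turns the commanded pose from where the row before left it, along the tool's axes as they then stand; what a row does not reach is not made up. The controller multiplies each number of a shift by 0.3 m and each number of a turn by 2 rad. A row lasts 1/8 s, in which the tool goes at most 62.5 mm and 10.7 degrees, less where a joint would pass 70% of its speed; a pose out of reach is approached as far as the arm can. A call with a number of a shift or a turn outside -1 to 1 is refused whole. A call with a gripper value outside its range is refused whole. The fingers move at their own pace and stop on an object; the grip force is fixed at half the most. Time passes only in rows, so rows that do not move let the fingers close. It gives the time, the measured TCP pose, the force and the opening at its end, in the units of the state.
- read_state(): the state, without advancing time (a new reading comes with each control period).
- get_image(name): name is "scene" or "side" or "wrist"; returns the picture (400x640x3 uint8, red, green, blue); there is no depth.
- calibration(name): a dict with "fovy" (degrees; the focal length in pixels is half the picture's height over the tangent of half this angle, whatever the lens; pixels are square), "cx", "cy" (the principal point, pixels), "k1" (the pictures are not rectified: a ray, as slopes to the right and down, at radius r is drawn at 1 + k1 r^2 times it, then the intrinsics apply), "R" (3x3) and "t" (3): a world point X has camera coordinates R X + t. Camera axes: x right, y down, z forward; pixel columns grow to the right and rows downward; lengths in mm; the calibration is good to about 2 mm. A picture is of the moment at which its call begins: read the wrist's pose just before it. calibration takes no time and is no camera call; for the wrist camera it gives the pose at the moment of the call.
- job_done(): hands the job in, once; it reports no verdict.
The state is a dict: "clock": time; "joints": joint angles; "joint_vel": joint speeds; "joint_efforts": joint torques, N m; "position": TCP position; "ee_rot": TCP orientation; "contact_force": force on the tool from outside, world axes, zero at the start; "wrist_torque": the same for the moment, N m; "gripper_width": finger opening in mm.
Only numpy, scipy, OpenCV 4.12 (cv2) and the standard library are available. Lean on these libraries where they do the work, as an engineer would, in place of code of your own. Each camera call takes 0.05 s, during which the arm holds its last target.

### The job

Finish the emergency luminaire on the felt pad: put the open-ended spanner on the brass adjusting nut of its stem, handle against the pillar beside it so that this nut cannot turn, then tighten the steel locknut above it clockwise as far as it goes, and afterwards lay the spanner back flat on its mat. Lay every battery pack from the grey mat flat in a bay of its own on the luminaire, gripping the soft packs gently, then swing the cover shut and press its edge until the latch snaps in. Leave the other things on the bench alone.

Things in the scene. Friction and masses are not known exactly. Their poses are not given: they have to be found in the camera images.
- lamp: round white luminaire, 460 mm across, fixed face down on a felt pad 480 mm across; origin: centre of the pad's underside, on the bench. Its level back is 45 mm up. At its centre a fixed threaded stem, 24 mm thick, rises to 105 mm with two hexagon nuts, 36 mm across flats: brass adjusting nut (45 to 59 mm up), steel locknut (65 to 85 mm). Battery bays and cover on its +y side; LED driver, 75 mm high, on its -y side
- adjuster (a joint): turn of the brass adjusting nut, rad, clockwise from above positive; 0 at the start, when two of its flats lie along the luminaire's x. It sets the hanging height and turns with only 0.12 N m: unheld, it is dragged round by the locknut. It must keep its setting: over 0.35 rad (20 degrees) either way is spoilt
- nut_grip (a point): on the axis of the locknut and stem, 77 mm above the bench, 8 mm below the locknut's top: the height to grip it. Its x axis points to the corner of the hexagon with a red paint mark, so flats face 30, 90 and 150 degrees from it
- locknut (a joint): turn of the steel locknut relative to the adjusting nut, rad; grows as it is tightened (clockwise from above). Stiff (0.35 N m, on a spring washer), stays where it is left. Starts between 0 and 0.9, stops hard at 2.3: fully tight. It does not sink noticeably
- spanner: open-ended spanner, 210 mm, 0.26 kg, flat on the tool mat; origin on its underside below the grip point, near its centre of mass; +x towards the jaw. Red handle 22 mm wide, 14 mm thick, from x = -115 to 28 mm; steel jaw 10 mm thick, 66 mm wide, throat at x = 48, prongs to 95 mm with a flared mouth to +x, 38 mm apart. Slide it onto the adjusting nut level, along its own x, lying on the luminaire's back
- spanner_jaw (a point): middle of the jaw, where the nut's axis belongs: 70 mm ahead of the spanner's origin, 5 mm up. The handle bears on one of four round aluminium pillars, 14 mm thick, 30 mm high, on the luminaire's back, 168 mm to the -x and 23 mm to the +y side of the stem: the handle points along the luminaire's -x, its side 5 mm short of the pillar, and tightening swings it (to +y) against the pillar
- toolmat: black rubber mat, 250 x 115 mm (x, y), 4 mm thick, fixed, left of the luminaire, on which the spanner lies; origin at the centre of its underside
- pack0: blue shrink-wrapped battery pack, yellow end band, white label, 90 x 34 x 28 mm (x, y, z), about 0.18 kg; origin at the centre of its underside. Two to four packs are present, two by two (some places may be empty), with room for a finger along their long sides, on a fixed grey mat 2 mm thick. Soft cells: the two finger pads together may press a pack with at most 90 N (a grip of 45 N)
- pack1: blue shrink-wrapped battery pack, yellow end band, white label, 90 x 34 x 28 mm (x, y, z), about 0.18 kg; origin at the centre of its underside. Two to four packs are present, two by two (some places may be empty), with room for a finger along their long sides, on a fixed grey mat 2 mm thick. Soft cells: the two finger pads together may press a pack with at most 90 N (a grip of 45 N)
- pack2: blue shrink-wrapped battery pack, yellow end band, white label, 90 x 34 x 28 mm (x, y, z), about 0.18 kg; origin at the centre of its underside. Two to four packs are present, two by two (some places may be empty), with room for a finger along their long sides, on a fixed grey mat 2 mm thick. Soft cells: the two finger pads together may press a pack with at most 90 N (a grip of 45 N)
- pack3: blue shrink-wrapped battery pack, yellow end band, white label, 90 x 34 x 28 mm (x, y, z), about 0.18 kg; origin at the centre of its underside. Two to four packs are present, two by two (some places may be empty), with room for a finger along their long sides, on a fixed grey mat 2 mm thick. Soft cells: the two finger pads together may press a pack with at most 90 N (a grip of 45 N)
- bay0 (a point): centre of the floor of battery bay 0, 48 mm above the bench, x along the bay (row nearer the stem). A bay is 96 x 38 mm within ribs 5 mm high; a pack lies flat in it, lengthwise, either end first. bay0 and bay1 lie end to end, as do bay2 and bay3; the two rows are 62 mm apart, so a finger fits between packs
- bay1 (a point): centre of the floor of battery bay 1, 48 mm above the bench, x along the bay (row nearer the stem). A bay is 96 x 38 mm within ribs 5 mm high; a pack lies flat in it, lengthwise, either end first. bay0 and bay1 lie end to end, as do bay2 and bay3; the two rows are 62 mm apart, so a finger fits between packs
- bay2 (a point): centre of the floor of battery bay 2, 48 mm above the bench, x along the bay (row nearer the hinge). A bay is 96 x 38 mm within ribs 5 mm high; a pack lies flat in it, lengthwise, either end first. bay0 and bay1 lie end to end, as do bay2 and bay3; the two rows are 62 mm apart, so a finger fits between packs
- bay3 (a point): centre of the floor of battery bay 3, 48 mm above the bench, x along the bay (row nearer the hinge). A bay is 96 x 38 mm within ribs 5 mm high; a pack lies flat in it, lengthwise, either end first. bay0 and bay1 lie end to end, as do bay2 and bay3; the two rows are 62 mm apart, so a finger fits between packs
- cover (a joint): angle of the grey pan-shaped cover of the bays, rad: 0 shut; 1.88 to 2.02 at the start, open, leaning outwards, its edge about 160 mm up and 75 mm outside the hinge. Hinged along the luminaire's x, 200 mm to the +y side of the stem, 58 mm above the bench; 208 mm long, 125 mm from hinge to free edge. A stiff hinge: it stays where it is left, but below 0.3 rad it sinks by itself and rests ajar (0.09 rad), its tongue on the strike
- cover_edge (a point): point on the cover's outer face, mid-length, 111 mm from the hinge line and 33 mm out of its plane, just behind the latch: the place to press. 91 mm above the bench when shut
- tongue (a joint): how far the cover's sprung sloping latch tongue is pushed in, m; 0 fully out. Pressing the free edge down with about 15 N makes it ride over the strike (4.5 mm in), then it snaps out beneath it as the cover reaches 0. The steel strike stands on the luminaire's back 62 to 73 mm to the +y side of the stem, its top 71 mm above the bench
- screwdriver: a screwdriver, 190 mm, lying on the bench left of the luminaire; a bystander, to be left alone
- tape: a yellow roll of tape, 90 mm across, 24 mm high; a bystander, to be left alone
- spray: a green bottle, 170 mm tall; a bystander, to be left alone
- cutters: side cutters with orange handles, 130 mm long; a bystander, to be left alone
- screwbin: a yellow open bin, 110 x 85 x 45 mm; a bystander, to be left alone
Mind the look-alikes: they are no part of the job. What is shaped like the pack2 but green, orange or turquoise is not meant.

How it is judged (in metres and radians):
On the way, in this order (a step that is already met when the one before it is completed fails the run):
1. the spanner sits on the adjusting nut (horizontal distance between spanner_jaw and nut_grip below 0.01 m and height (world z) of spanner_jaw below 0.057 m), for 0.3 s.
2. the locknut is fully tight with the spanner still on the adjusting nut, which has kept its setting (all of step 1 and value of joint locknut above 2.15 rad and value of joint adjuster between -0.35 and 0.35 rad), for 0.3 s.
At the end, for the whole second after the job is handed in: locknut above 2.15 rad, adjusting nut within 0.35 rad of its setting; every pack still and flat in a bay (12 mm, 0.12 rad); cover below 0.03 rad, tongue less than 1.5 mm in; spanner flat on its mat (origin within 90 mm along, 55 mm across of the centre) (value of joint locknut above 2.15 rad and value of joint adjuster between -0.35 and 0.35 rad and ((horizontal distance between pack0 and bay0 below 0.012 m and height (world z) of pack0 below 0.056 m) or (horizontal distance between pack0 and bay1 below 0.012 m and height (world z) of pack0 below 0.056 m) or (horizontal distance between pack0 and bay2 below 0.012 m and height (world z) of pack0 below 0.056 m) or (horizontal distance between pack0 and bay3 below 0.012 m and height (world z) of pack0 below 0.056 m)) and angle between each of pack0, pack1, pack2, pack3's own z axis and vertical below 0.12 rad and angle between the x axis of each of pack0, pack1, pack2, pack3 and the x axis of lamp, either way round below 0.12 rad and linear speed of each of pack0, pack1, pack2, pack3, spanner below 0.02 m/s and ((horizontal distance between pack1 and bay0 below 0.012 m and height (world z) of pack1 below 0.056 m) or (horizontal distance between pack1 and bay1 below 0.012 m and height (world z) of pack1 below 0.056 m) or (horizontal distance between pack1 and bay2 below 0.012 m and height (world z) of pack1 below 0.056 m) or (horizontal distance between pack1 and bay3 below 0.012 m and height (world z) of pack1 below 0.056 m)) and ((horizontal distance between pack2 and bay0 below 0.012 m and height (world z) of pack2 below 0.056 m) or (horizontal distance between pack2 and bay1 below 0.012 m and height (world z) of pack2 below 0.056 m) or (horizontal distance between pack2 and bay2 below 0.012 m and height (world z) of pack2 below 0.056 m) or (horizontal distance between pack2 and bay3 below 0.012 m and height (world z) of pack2 below 0.056 m)) and ((horizontal distance between pack3 and bay0 below 0.012 m and height (world z) of pack3 below 0.056 m) or (horizontal distance between pack3 and bay1 below 0.012 m and height (world z) of pack3 below 0.056 m) or (horizontal distance between pack3 and bay2 below 0.012 m and height (world z) of pack3 below 0.056 m) or (horizontal distance between pack3 and bay3 below 0.012 m and height (world z) of pack3 below 0.056 m)) and value of joint cover below 0.03 rad and value of joint tongue below 0.0015 m and x of spanner in the frame of toolmat between -0.09 and 0.09 m and y of spanner in the frame of toolmat between -0.055 and 0.055 m and height (world z) of spanner below 0.015 m and angle between spanner's own z axis and vertical below 0.15 rad); the robot touches nothing.
It fails at once if a battery pack is squeezed hard (over 90 N from the fingers) (contact force between the fingers and pack0 above 90 N or contact force between the fingers and pack1 above 90 N or contact force between the fingers and pack2 above 90 N or contact force between the fingers and pack3 above 90 N).
It fails at once if a bystander is moved more than 3 cm (distance of any of screwdriver, tape, spray, cutters, screwbin from where it was at the start of the episode above 0.03 m).
Of pack0, pack1, pack2, pack3 only 2 to 4 are there at a start; the rules pass over those that are not, and their reading is None.
At some moment in a run one of pack0, pack1 may be knocked a few centimetres aside while the robot is not near it.
Once in a run the grip may slacken for a moment while it holds something.
It also fails if it takes over 210 s, if anything falls off the work surface, if the arm or the gripper's body presses on something with over 40 N, if the wrist force passes 120 N, or if a joint passes its speed limit or range.

## Working session

There is one attempt and no reset: what is moved stays moved. The work goes in short steps, Python scripts to look and compute and a tool call to move; the robot and the scene stay as the last step left them, time stands still between calls to the robot, and variables do not carry over. Pictures are saved under pics/ and viewed, and the job is handed in when it is done.

Besides the shell and the picture viewer there is one more tool, called after "Request:" as a command line: name --argument value ..., lists and objects as JSON in quotes. drive_tool: Moves the arm, as the interface text tells. Shifts and turns lie within -1 to 1; 1 stands for 0.3 m of shift or 2 rad of turn. Its arguments: {"type":"object","properties":{"increments":{"type":"array"}},"required":["increments"]}

```bash
mkdir -p pics; ls
python3 - <<'E'
from bench import *
import cv2
print(read_state())
for n in ["scene","side","wrist"]:
    c=calibration(n); print(n,c)
    cv2.imwrite(f"pics/a_{n}.png",get_image(n)[:,:,::-1])
E
```

```text
pics
{'clock': 0.0, 'joints': array([-8.51361315e-01,  3.85551536e-01,  6.66775798e-03, -4.97006936e-04,
       -1.19398032e+00, -2.58609193e-01]), 'joint_vel': array([-0.00066356, -0.0002971 , -0.00237352, -0.00054686,  0.00073077,
        0.00103048]), 'joint_efforts': array([-9.87786893e-05, -3.92291987e+01,  1.88403761e+01,  4.18612272e+00,
       -4.57141141e-03, -3.25740928e-06]), 'position': array([ 277.69002399, -559.25517966,  212.74134292]), 'ee_rot': array([-2.28290155e-01,  9.73592565e-01,  1.02120886e-03, -2.81778433e-04]), 'contact_force': array([-0.65714137,  0.98353103, -0.21162571]), 'wrist_torque': array([-0.05131259, -0.01180802, -0.03541017]), 'gripper_width': 85.42434162369719}
scene {'fovy': 45.8876248382007, 'cx': 319.2996319444011, 'cy': 200.1954266618477, 'k1': -0.022092708621806317, 'R': array([[ 0.44273553,  0.89655495,  0.01320898],
       [ 0.4927361 , -0.23096171, -0.83896831],
       [-0.74913042,  0.37794962, -0.54401994]]), 't': array([-225.54562068, -155.14208709, 1808.85832385])}
side {'fovy': 57.3890210367697, 'cx': 322.7732211824916, 'cy': 195.60928595602252, 'k1': -0.06798722307501115, 'R': array([[-0.90911196, -0.41600082,  0.02141882],
       [-0.25118145,  0.50645157, -0.82487252],
       [ 0.33230005, -0.75528149, -0.56491287]]), 't': array([ 415.33190167,  202.34771314, 1235.36343888])}
wrist {'fovy': 65.48756992355393, 'cx': 319.24315756062725, 'cy': 201.09732873203663, 'k1': 0.009226796096509402, 'R': array([[-0.44482683,  0.89561488,  0.00175186],
       [ 0.85984228,  0.42651064,  0.28064199],
       [ 0.25059996,  0.12634341, -0.95981092]]), 't': array([623.19060187, -36.2891603 , 378.89914768])}
```

```bash
cat > h.py <<'E'
import numpy as np, cv2
from bench import *
from scipy.spatial.transform import Rotation as Ro
def K(c):
    f=200/np.tan(np.radians(c['fovy']/2)); return f
def proj(c,X):
    X=np.atleast_2d(np.asarray(X,float)); p=X@c['R'].T+c['t']; s=p[:,:2]/p[:,2:3]
    s=s*(1+c['k1']*(s**2).sum(1,keepdims=True)); return s*K(c)+[c['cx'],c['cy']]
def unproj(c,uv,z):
    uv=np.atleast_2d(np.asarray(uv,float)); d=(uv-[c['cx'],c['cy']])/K(c); s=d.copy()
    for _ in range(20): s=d/(1+c['k1']*(s**2).sum(1,keepdims=True))
    r=np.c_[s,np.ones(len(s))]@c['R']; o=-c['R'].T@c['t']
    return o+r*((z-o[2])/r[:,2])[:,None]
def grab(n,name,crop=None,sc=1):
    c=calibration(n); im=get_image(n)[:,:,::-1]
    np.savez(f"pics/{name}.npz",im=im,**c)
    if crop: im=im[crop[1]:crop[3],crop[0]:crop[2]]
    if sc!=1: im=cv2.resize(im,None,fx=sc,fy=sc,interpolation=cv2.INTER_CUBIC)
    cv2.imwrite(f"pics/{name}.png",im); return c,im
def load(name):
    d=np.load(f"pics/{name}.npz"); return {k:(d[k] if d[k].ndim else float(d[k])) for k in d if k!='im'}, d['im']
def show(name,out,crop,sc):
    c,im=load(name); im=im[crop[1]:crop[3],crop[0]:crop[2]]
    cv2.imwrite(f"pics/{out}.png",cv2.resize(im,None,fx=sc,fy=sc,interpolation=cv2.INTER_CUBIC))
def st():
    s=read_state(); R=Ro.from_quat(s['ee_rot']).as_matrix(); yaw=np.arctan2(R[1,0],R[0,0])
    print('t',round(s['clock'],2),'pos',s['position'].round(1),'yaw',round(yaw,3),'j',s['joints'].round(2),'F',s['contact_force'].round(1),'T',s['wrist_torque'].round(2),'w',round(s['gripper_width'],1),'tilt',round(float(np.arccos(-R[2,2])),4)); return s,yaw
def move(x,y,z,yaw=None,frm=None):
    """units needed from the present measured pose"""
    s,y0=st(); p=s['position'] if frm is None else np.array(frm,float)
    if yaw is None: yaw=y0
    d=np.array([x,y,z])-p; ca,sa=np.cos(y0),np.sin(y0)
    tx=d[0]*ca+d[1]*sa; ty=d[0]*sa-d[1]*ca; tz=-d[2]
    dy=(yaw-y0+np.pi)%(2*np.pi)-np.pi
    print('shift units (at present yaw)',(np.array([tx,ty,tz])/300).round(4),'turn',round(-dy/2,4),'rows',max(np.linalg.norm(d)/60,abs(dy)/0.18).__ceil__())
    tx=d[0]*np.cos(yaw)+d[1]*np.sin(yaw); ty=d[0]*np.sin(yaw)-d[1]*np.cos(yaw)
    print('shift units (at final yaw)',(np.array([tx,ty,tz])/300).round(4))
E
python3 - <<'E'
from h import *
c,im=grab("scene","b_scene"); c2,im2=grab("side","b_side")
print(unproj(c,[[336,217]],105),unproj(c2,[[292,191]],105))
# spanner mat corners in side
print(unproj(c2,[[243,270],[316,291],[301,318],[226,295]],4).round(0))
print(unproj(c2,[[250,285],[305,298]],14))
# packs top z 30
print(unproj(c,[[176,252],[184,276],[214,242],[225,264]],30).round(0))
show("b_scene","c1",(150,170,350,330),4)
show("b_side","c2",(190,160,370,330),4)
E
```

```text
[[592.56585276   9.1034747  105.        ]] [[574.10326087  22.57399474 105.        ]]
[[572. 357.   4.]
 [327. 333.   4.]
 [323. 439.   4.]
 [559. 464.   4.]]
[[511.36633435 407.02914     14.        ]
 [340.55191173 378.86913717  14.        ]]
[[ 460. -414.   30.]
 [ 566. -416.   30.]
 [ 461. -308.   30.]
 [ 566. -307.   30.]]
```

Run:
```python
from h import *
c=calibration("wrist"); s,y=st()
o=-c['R'].T@c['t']; print(o-s['position'])
R=Ro.from_quat(s['ee_rot']).as_matrix(); print('cam in tool',R.T@(o-s['position']), (c['R']@R).round(3))
move(480,-100,300,0.05)
```

```text
t 0.25 pos [ 277.8 -559.5  213.3] yaw -2.681 j [-0.85  0.39  0.01 -0.   -1.19 -0.26] F [0.1 0.6 0.1] T [ 0.01 -0.01  0.03] w 85.5 tilt 0.001
[-64.30487735 -31.10389192 159.91075981]
cam in tool [  71.44209819    0.88812066 -159.90390332] [[ 0.     1.     0.   ]
 [-0.96   0.    -0.281]
 [-0.281 -0.     0.96 ]]
t 0.25 pos [ 277.8 -559.5  213.3] yaw -2.681 j [-0.85  0.39  0.01 -0.   -1.19 -0.26] F [0.1 0.6 0.1] T [ 0.01 -0.01  0.03] w 85.5 tilt 0.001
shift units (at present yaw) [-1.2847  1.0724 -0.2889] turn -1.3654 rows 16
shift units (at final yaw) [ 0.7496 -1.4962 -0.2889]
```

Request:
drive_tool --increments '[[1,[0,0,-0.1],-0.09],[1,[0,0,-0.1],-0.09],[1,[0,0,-0.1],-0.09],[1,[0,0,0],-0.09],[1,[0,0,0],-0.09],[1,[0,0,0],-0.09],[1,[0,0,0],-0.09],[1,[0,0,0],-0.09],[1,[0,0,0],-0.09],[1,[0,0,0],-0.09],[1,[0,0,0],-0.09],[1,[0,0,0],-0.09],[1,[0,0,0],-0.09],[1,[0,0,0],-0.09],[1,[0,0,0],-0.09]]'

```text
clock: 2.12
position: [277.9, -559.7, 303.6]
ee_rot: [1.0, 0.013, -0.0, -0.0]
contact_force: [-0.0, 0.5, -0.7]
gripper_width: 85.6
```

Run:
```python
from h import *
move(480,-100,300,0.05)
```

```text
t 2.12 pos [ 277.9 -559.7  303.6] yaw 0.025 j [-0.85  0.34  0.16 -0.   -1.39  2.45] F [-0.   0.5 -0.7] T [ 0.01 -0.01  0.01] w 85.6 tilt 0.0004
shift units (at present yaw) [ 0.712  -1.5148  0.012 ] turn -0.0125 rows 9
shift units (at final yaw) [ 0.7495 -1.4966  0.012 ]
```

Request:
drive_tool --increments '[[1,[0.102,-0.161,0],0],[1,[0.102,-0.161,0],0],[1,[0.102,-0.161,0],0],[1,[0.102,-0.161,0],0],[1,[0.102,-0.161,0],0],[1,[0.102,-0.161,0],0],[1,[0.102,-0.161,0],0],[1,[0.102,-0.161,0],0],[1,[0.102,-0.161,0],0],[1,[0.102,-0.161,0],0],[1,[0.102,-0.161,0],0],[1,[0,0,0],0],[1,[0,0,0],0]]'

```text
clock: 3.75
position: [604.0, -22.1, 303.5]
ee_rot: [1.0, 0.01, -0.0, 0.0]
contact_force: [-0.1, -0.6, -0.1]
gripper_width: 85.7
```

Run:
```python
from h import *
st(); grab("wrist","d1")
```

```text
t 3.75 pos [604.  -22.1 303.5] yaw 0.02 j [ 0.23  0.3   0.11  0.   -1.38  1.36] F [-0.1 -0.6 -0.1] T [-0.01  0.04 -0.05] w 85.7 tilt 0.001
```

```bash
python3 - <<'E'
from h import *
show("d1","d1a",(140,20,340,310),2.75)
show("d1","d1b",(460,130,640,310),4)
show("d1","d1c",(250,140,350,220),8)
E
python3 - <<'E'
from h import *
c,im=load("d1")
A=lambda p:np.array(p)/2.75+[140,20]
C=lambda p:np.array(p)/8+[250,140]
stem=unproj(c,C([[348,392]]),105)[0]
print('stem',stem)
h=unproj(c,C([[437,265],[488,360],[405,483],[283,462],[230,348],[300,240]]),85)
print('nut c',h.mean(0),'radii',np.linalg.norm(h-h.mean(0),axis=1).round(1)); d=h-h.mean(0); print('corner ang',np.degrees(np.arctan2(d[:,1],d[:,0])).round(1))
p=unproj(c,A([[408,46],[352,757]]),75); print('pillars',p); 
b=unproj(c,A([[33,177],[132,185],[50,590],[132,597],[175,195],[268,207],[170,602],[252,607]]),53); print(b.round(1))
for i,j in [(2,0),(3,1),(6,4),(7,5)]:
  v=b[j]-b[i]; print(np.linalg.norm(v).round(1),np.degrees(np.arctan2(v[1],v[0])).round(2))
v=p[0]-p[1]; print('pillar',np.linalg.norm(v),np.degrees(np.arctan2(v[1],v[0])))
B=lambda q:np.array(q)/4+[460,130]
# label corners (top z 30)
L=[[(223,203),(287,203),(265,345),(202,345)],[(538,200),(602,203),(548,345),(487,338)],[(162,474),(226,478),(187,600),(132,600)],[(443,488),(503,488),(467,610),(413,610)]]
for l in L:
  w=unproj(c,B(l),30); v=(w[0]+w[1]-w[2]-w[3])/2; print(w.mean(0).round(1),np.linalg.norm(v).round(1),np.degrees(np.arctan2(v[1],v[0])).round(1))
E
```

```text
stem [584.51355015   8.7267685  105.        ]
nut c [584.56698195   8.88732635  85.        ] radii [19.7 20.4 21.1 20.4 19.9 20.8]
corner ang [ -38.7  -88.6 -159.1  144.8   85.3   24.9]
pillars [[753.22047441  16.28313891  75.        ]
 [420.31181559  47.89987031  75.        ]]
[[701.  187.   53. ]
 [698.6 143.1  53. ]
 [501.2 204.4  53. ]
 [498.1 162.8  53. ]
 [694.8 124.1  53. ]
 [690.6  82.4  53. ]
 [495.7 143.5  53. ]
 [493.7 101.3  53. ]]
200.5 -4.99
201.4 -5.62
200.0 -5.55
197.8 -5.48
pillar 334.40662795867195 -5.425176551122355
[ 557.6 -313.4   30. ] 53.2 3.2
[ 560.7 -419.8   30. ] 52.5 -5.1
[ 452.2 -308.7   30. ] 52.9 -3.8
[ 450.  -416.1   30. ] 52.0 0.2
```

Request:
drive_tool --increments '[[1,[-0.036,-0.1725,0],0],[1,[-0.036,-0.1725,0],0],[1,[-0.036,-0.1725,0],0],[1,[-0.036,-0.1725,0],0],[1,[-0.036,-0.1725,0],0],[1,[-0.036,-0.1725,0],0],[1,[-0.036,-0.1725,0],0],[1,[-0.036,-0.1725,0],0],[1,[0,0,0],0],[1,[0,0,0],0]]'

```text
clock: 5.05
position: [510.3, 388.8, 304.1]
ee_rot: [1.0, 0.009, 0.0, 0.0]
contact_force: [0.6, 0.3, 0.5]
gripper_width: 85.6
```

Run:
```python
from h import *
st(); grab("wrist","e1")
```

```text
t 5.05 pos [510.3 388.8 304.1] yaw 0.018 j [ 0.9   0.37  0.21  0.   -1.41  0.69] F [0.6 0.3 0.5] T [-0.   -0.04  0.02] w 85.6 tilt 0.0003
```

```bash
python3 - <<'E'
from h import *
show("e1","e1a",(260,110,370,285),4.5)
E
python3 - <<'E'
from h import *
c,im=load("e1")
A=lambda p:np.array(p)/4.5+[260,110]
w=unproj(c,A([[245,706],[302,706],[297,318],[232,318]]),18);print(w.round(1))
rear=(w[0]+w[1])/2; fr=(w[2]+w[3])/2; v=fr-rear; a=np.arctan2(v[1],v[0]); print('len',np.linalg.norm(v),'yaw',a,'deg',np.degrees(a))
u=v/np.linalg.norm(v); print('origin',rear+115*u, fr-28*u)
j=unproj(c,A([[204,252],[322,252],[165,312],[363,312]]),14); print(j.round(1)); 
m=unproj(c,A([[50,45],[405,33],[411,730],[103,738]]),4); print('mat',m.round(1),m.mean(0)); v=(m[0]+m[1]-m[2]-m[3])/2; print(np.arctan2(v[1],v[0]))
o=(rear+115*u+fr-28*u)/2
move(o[0],o[1],60,a)
E
```

```text
[[342.2 394.1  18. ]
 [342.6 373.9  18. ]
 [482.6 379.1  18. ]
 [482.2 400.3  18. ]]
len 140.1275711648014 yaw 0.040687845300975335 deg 2.3312418132270856
origin [457.29843619 388.66225651  18.        ] [454.42838468 388.54541581  18.        ]
[[503.  409.7  14. ]
 [503.7 371.4  14. ]
 [482.9 422.4  14. ]
 [484.1 357.4  14. ]]
mat [[566.7 459.4   4. ]
 [572.5 346.7   4. ]
 [326.1 333.2   4. ]
 [320.8 446.1   4. ]] [446.52576964 396.36869488   4.        ]
0.054568461770018985
t 5.1 pos [510.5 388.5 304.4] yaw 0.017 j [ 0.9   0.37  0.21  0.   -1.41  0.69] F [ 0.  -0.6  0.6] T [-0.07  0.01 -0.03] w 85.3 tilt 0.0004
shift units (at present yaw) [-0.182  -0.0036  0.8145] turn -0.0117 rows 5
shift units (at final yaw) [-0.1819 -0.0078  0.8145]
```

Request:
drive_tool --increments '[[0.2,[-0.0364,-0.0015,0.163],-0.0117],[0.2,[-0.0364,-0.0015,0.163],0],[0.2,[-0.0364,-0.0015,0.163],0],[0.2,[-0.0364,-0.0015,0.163],0],[0.2,[-0.0364,-0.0015,0.163],0],[0.2,[0,0,0],0],[0.2,[0,0,0],0]]'

```text
clock: 5.98
position: [457.3, 390.9, 61.8]
ee_rot: [1.0, 0.021, 0.002, -0.001]
contact_force: [0.6, 1.6, 0.3]
gripper_width: 51.1
```

Run:
```python
from h import *
move(456,388.6,18,0.0407); grab("wrist","e2")
```

```text
t 5.97 pos [457.3 390.9  61.8] yaw 0.042 j [ 0.98  0.49 -0.25  0.   -0.83  0.64] F [0.6 1.6 0.3] T [ 0.03 -0.04  0.05] w 51.1 tilt 0.0042
shift units (at present yaw) [-0.0047  0.0075  0.1458] turn 0.0007 rows 1
shift units (at final yaw) [-0.0047  0.0075  0.1458]
```

Request:
drive_tool --increments '[[0.2,[-0.004,0.005,0.05],0],[0.2,[0,0,0.05],0],[0.2,[0,0,0.044],0],[0.2,[0,0,0],0],[0.2,[0,0,0],0]]'

```text
clock: 6.65
position: [454.3, 389.0, 16.1]
ee_rot: [1.0, 0.021, 0.0, 0.0]
contact_force: [0.6, 0.4, 0.2]
gripper_width: 51.2
```

Run:
```python
from h import *
move(456,388.6,18,0.0407); grab("side","e3",(200,230,340,340),5)
```

```text
t 6.65 pos [454.3 389.   16.1] yaw 0.043 j [ 0.98  0.55 -0.29  0.   -0.74  0.63] F [0.6 0.4 0.2] T [ 0.04  0.01 -0.  ] w 51.2 tilt 0.0002
shift units (at present yaw) [ 0.0056  0.0016 -0.0065] turn 0.0011 rows 1
shift units (at final yaw) [ 0.0056  0.0016 -0.0065]
```

Request:
drive_tool --increments '[[0.2,[0.004,0.001,-0.008],0],[-0.53,[0,0,0],0],[-0.53,[0,0,0],0],[-0.53,[0,0,0],0],[-0.53,[0,0,0],0]]'

```text
clock: 7.32
position: [455.3, 388.5, 18.5]
ee_rot: [1.0, 0.021, -0.0, 0.0]
contact_force: [0.0, -0.2, -0.7]
gripper_width: 19.8
```

Request:
drive_tool --increments '[[-0.77,[0,0,0],0],[-0.77,[0,0,0],0]]'

```text
clock: 7.58
position: [455.3, 388.5, 18.5]
ee_rot: [1.0, 0.021, -0.0, 0.0]
contact_force: [-0.1, 1.2, 0.3]
gripper_width: 9.6
```

Request:
drive_tool --increments '[[-1,[0,0,0],0],[-1,[0,0,0],0]]'

```text
clock: 7.82
position: [455.4, 388.5, 18.5]
ee_rot: [1.0, 0.021, -0.0, 0.0]
contact_force: [0.1, -0.2, 0.5]
gripper_width: 0.3
```

Run:
```python
from h import *
st()
```

```text
t 7.83 pos [455.4 388.5  18.5] yaw 0.043 j [ 0.98  0.54 -0.29  0.   -0.74  0.64] F [ 0.1 -0.2  0.5] T [ 0.01  0.   -0.04] w 0.3 tilt 0.0
```

```bash
python3 - <<'E'
from h import *
grab("wrist","e4"); grab("side","e5",(200,230,340,340),5)
E
python3 - <<'E'
from h import *
c,im=load("e4"); s,y=st(); p=s['position']
for dz in (15,11,0,-8,-20): print(dz,proj(c,p-[0,0,dz]).round(1))
for dz in (11,0): print(dz,[proj(c,p-[0,0,dz]+[dx,0,0]).round(0).tolist() for dx in (-11,11)])
c2,im2=load("e2"); print(unproj(c2,[[323,180],[337,180]],18), unproj(c,[[302,193],[338,193],[260,188],[380,188]],14))
show("e4","e4a",(260,180,380,340),5)
E
```

```text
t 7.92 pos [455.4 388.5  18.5] yaw 0.043 j [ 0.98  0.54 -0.29  0.   -0.74  0.64] F [0.1 0.6 0.7] T [ 0.02 -0.    0.01] w 0.3 tilt 0.0
15 [[320.4 232.3]]
11 [[320.4 234.8]]
0 [[320.5 242.4]]
-8 [[320.5 248.5]]
-20 [[320.6 258.8]]
11 [[[320.0, 252.0]], [[321.0, 217.0]]]
0 [[[320.0, 260.0]], [[321.0, 224.0]]]
[[483.43931019 390.29242971  18.        ]
 [483.84246973 380.93758258  18.        ]] [[482.14135635 399.78864968  14.        ]
 [482.98716352 380.13889484  14.        ]
 [483.96646403 422.67660495  14.        ]
 [486.77158894 357.49982243  14.        ]]
```

Run:
```python
from h import *
c,im=load("e5"); s,y=st(); p=s['position']
for dz in (11,0,-10,-20,-30): print(dz,(proj(c,[p-[0,0,dz],p-[-11,0,dz],p-[11,0,dz]])).round(1).tolist())
print('handle top', proj(c,[[455.4,388.5,18],[455.4,388.5,4]]))
show("e5","e5a",(240,255,300,310),12)
show("e3","e3a",(240,255,300,310),12)
```

```text
t 7.92 pos [455.4 388.5  18.5] yaw 0.043 j [ 0.98  0.54 -0.29  0.   -0.74  0.64] F [0.1 0.6 0.7] T [ 0.02 -0.    0.01] w 0.3 tilt 0.0
11 [[269.4, 288.5], [266.2, 287.3], [272.5, 289.8]]
0 [[269.1, 286.0], [266.0, 284.8], [272.3, 287.3]]
-10 [[268.9, 283.7], [265.7, 282.5], [272.1, 285.0]]
-20 [[268.7, 281.4], [265.5, 280.2], [271.9, 282.7]]
-30 [[268.5, 279.1], [265.3, 277.8], [271.7, 280.3]]
handle top [[269.13462108 286.13209807]
 [269.43898101 289.29444107]]
```

Run:
```python
from h import *
c,im=load("e3"); p=np.array([454.3,389,16.1])
for y in (24,28,34):
  for dz in (11,0,-5,-10): print(y,dz,(proj(c,[p+[11,y,-dz],p+[-11,y,-dz]])).round(1).tolist())
c,im=load("e4");p=np.array([455.4,388.5,18.5])
for dz in (11,0,-5,-10,-15,-20): print(dz,proj(c,p+[11,0,-dz]).round(1), proj(c,p+[5,0,-dz]).round(1))
```

```text
24 11 [[262.2, 293.6], [268.6, 296.2]]
24 0 [[261.9, 291.1], [268.4, 293.7]]
24 -5 [[261.8, 290.0], [268.2, 292.6]]
24 -10 [[261.7, 288.9], [268.1, 291.4]]
28 11 [[261.5, 294.6], [267.9, 297.2]]
28 0 [[261.2, 292.1], [267.6, 294.7]]
28 -5 [[261.1, 291.0], [267.5, 293.5]]
28 -10 [[260.9, 289.8], [267.4, 292.4]]
34 11 [[260.4, 296.0], [266.8, 298.6]]
34 0 [[260.1, 293.5], [266.6, 296.1]]
34 -5 [[260.0, 292.4], [266.4, 295.0]]
34 -10 [[259.8, 291.2], [266.3, 293.8]]
11 [[321.3 217.2]] [[320.8 226.8]]
0 [[321.4 223.8]] [[320.9 234. ]]
-5 [[321.5 227. ]] [[321.  237.5]]
-10 [[321.5 230.5]] [[321.  241.3]]
-15 [[321.6 234.2]] [[321.1 245.2]]
-20 [[321.7 238.1]] [[321.1 249.5]]
```

Request:
drive_tool --increments '[[0.2,[0,0,0],0],[0.2,[0,0,0],0],[0.2,[0,0,0],0],[0.2,[0,0,0.01],0],[0.2,[0,0,0.01],0],[0.2,[0,0,0],0]]'

```text
clock: 8.68
position: [455.2, 388.3, 12.0]
ee_rot: [1.0, 0.021, -0.0, 0.0]
contact_force: [0.2, -0.9, -0.3]
gripper_width: 51.4
```

Run:
```python
from h import *
st();grab("side","e6",(240,255,300,310),12)
```

```text
t 8.68 pos [455.2 388.3  12. ] yaw 0.043 j [ 0.98  0.55 -0.29 -0.   -0.73  0.64] F [ 0.2 -0.9 -0.3] T [-0.06 -0.02  0.06] w 51.4 tilt 0.0009
```

Request:
drive_tool --increments '[[0.2,[0,0,0.01],0],[0.2,[0,0,0.01],0],[0.2,[0,0,0],0]]'

```text
clock: 9.1
position: [455.2, 388.3, 6.1]
ee_rot: [1.0, 0.021, -0.0, 0.0]
contact_force: [0.3, 0.0, -0.3]
gripper_width: 51.4
```

Request:
drive_tool --increments '[[0.2,[0,0,0.01],0],[0.2,[0,0,0],0]]'

```text
clock: 9.35
position: [455.2, 388.3, 3.2]
ee_rot: [1.0, 0.021, -0.0, 0.0]
contact_force: [-0.5, -0.5, -0.6]
gripper_width: 51.4
```

Run:
```python
from h import *
st();grab("side","e7",(240,255,300,310),12)
```

```text
t 9.35 pos [455.2 388.3   3.2] yaw 0.043 j [ 0.98  0.56 -0.3  -0.   -0.71  0.64] F [-0.5 -0.5 -0.6] T [-0.   -0.01  0.02] w 51.4 tilt 0.0006
```

Request:
drive_tool --increments '[[0.2,[0,0,0.01],0],[0.2,[0,0,0],0]]'

```text
clock: 9.65
position: [455.2, 388.4, 0.2]
ee_rot: [1.0, 0.021, -0.0, 0.0]
contact_force: [0.8, -0.2, -0.6]
gripper_width: 51.2
```

Request:
drive_tool --increments '[[0.2,[0,0,0.01],0],[0.2,[0,0,0],0]]'

```text
clock: 9.9
position: [455.2, 388.4, -2.8]
ee_rot: [1.0, 0.021, -0.0, 0.0]
contact_force: [-0.7, 0.0, -0.4]
gripper_width: 51.4
```

Request:
drive_tool --increments '[[-0.4,[0,0,0],0],[-0.4,[0,0,0],0],[-0.4,[0,0,0],0]]'

```text
clock: 10.28
position: [455.4, 388.6, -2.4]
ee_rot: [1.0, 0.021, 0.0, -0.0]
contact_force: [-0.0, -0.5, -0.4]
gripper_width: 25.6
```

Request:
drive_tool --increments '[[-0.53,[0,0,0],0],[-0.53,[0,0,0],0],[-0.53,[0,0,0],0]]'

```text
clock: 10.65
position: [455.4, 388.6, -2.3]
ee_rot: [1.0, 0.021, 0.0, -0.0]
contact_force: [-1.0, 0.3, 2.8]
gripper_width: 20.7
```

Run:
```python
from h import *
st();grab("side","e8",(240,255,300,310),12);grab("wrist","e9")
```

```text
t 10.65 pos [455.4 388.6  -2.3] yaw 0.043 j [ 0.98  0.57 -0.3   0.   -0.7   0.64] F [-1.   0.3  2.8] T [-0.06  0.2  -0.03] w 20.7 tilt 0.0003
```

Request:
drive_tool --increments '[[-0.4,[0,0,0],0],[-0.4,[0,0,-0.008],0],[-0.53,[0,0,0],0],[-0.53,[0,0,0],0],[-0.53,[0,0,0],0]]'

```text
clock: 11.38
position: [455.4, 388.6, 0.1]
ee_rot: [1.0, 0.021, 0.0, -0.0]
contact_force: [0.9, 0.0, 3.0]
gripper_width: 20.4
```

Request:
drive_tool --increments '[[-0.6,[0,0,0],0],[-0.6,[0,0,0],0]]'

```text
clock: 11.62
position: [455.9, 389.1, 0.8]
ee_rot: [1.0, 0.022, 0.001, -0.001]
contact_force: [-1.0, -1.1, 4.9]
gripper_width: 17.1
```

Request:
drive_tool --increments '[[-0.7,[0,0,0],0],[-0.7,[0,0,0],0]]'

```text
clock: 11.88
position: [456.0, 388.9, 0.9]
ee_rot: [1.0, 0.022, 0.001, -0.0]
contact_force: [0.5, -1.0, 6.1]
gripper_width: 12.8
```

Request:
drive_tool --increments '[[-1,[0,0,0],0],[-1,[0,0,0],0]]'

```text
clock: 12.12
position: [455.9, 388.9, 0.6]
ee_rot: [1.0, 0.021, 0.001, -0.0]
contact_force: [-0.1, -0.5, 5.2]
gripper_width: -0.1
```

Request:
drive_tool --increments '[[-0.2,[0,0,-0.02],0],[-0.2,[0,0,0],0],[-0.2,[0,0,0],0],[-0.2,[0,0,0],0]]'

```text
clock: 12.62
position: [455.2, 388.3, 5.6]
ee_rot: [1.0, 0.021, -0.0, 0.0]
contact_force: [0.8, -0.1, 0.2]
gripper_width: 34.2
```

Run:
```python
from h import *
st();grab("side","f1",(240,255,300,310),12);grab("wrist","f2")
```

```text
t 12.62 pos [455.2 388.3   5.6] yaw 0.043 j [ 0.98  0.56 -0.3  -0.   -0.72  0.64] F [ 0.8 -0.1  0.2] T [-0.01 -0.04  0.03] w 34.2 tilt 0.0007
```

Request:
drive_tool --increments '[[-0.2,[0,0,0.015],0],[-0.2,[0,0,0.015],0],[-0.2,[0,0,0],0]]'

```text
clock: 13.1
position: [455.1, 388.1, -3.8]
ee_rot: [1.0, 0.021, -0.0, 0.001]
contact_force: [-0.5, -0.2, 0.2]
gripper_width: 34.2
```

Request:
drive_tool --increments '[[-0.2,[0,0,0.01],0],[-0.2,[0,0,0],0]]'

```text
clock: 13.35
position: [455.3, 388.4, -6.4]
ee_rot: [1.0, 0.021, -0.0, 0.0]
contact_force: [1.4, -0.6, -0.8]
gripper_width: 34.3
```

Request:
drive_tool --increments '[[-0.2,[0,0,0.01],0],[-0.2,[0,0,0],0]]'

```text
clock: 13.6
position: [455.2, 388.4, -9.3]
ee_rot: [1.0, 0.021, -0.0, 0.0]
contact_force: [-0.3, 0.2, 0.4]
gripper_width: 34.3
```

Request:
drive_tool --increments '[[-0.53,[0,0,0],0],[-0.53,[0,0,0],0],[-0.53,[0,0,0],0]]'

```text
clock: 13.98
position: [455.4, 388.6, -8.9]
ee_rot: [1.0, 0.021, 0.0, -0.0]
contact_force: [0.1, -1.1, 1.3]
gripper_width: 20.9
```

Request:
drive_tool --increments '[[-0.6,[0,0,0],0],[-0.6,[0,0,0],0]]'

```text
clock: 14.22
position: [455.4, 388.7, -8.8]
ee_rot: [1.0, 0.021, 0.0, -0.0]
contact_force: [-0.6, 0.9, 3.0]
gripper_width: 20.1
```

Request:
drive_tool --increments '[[-0.7,[0,0,0],0],[-0.7,[0,0,0],0]]'

```text
clock: 14.48
position: [455.4, 388.7, -8.8]
ee_rot: [1.0, 0.021, 0.0, -0.0]
contact_force: [-1.8, -0.4, 3.7]
gripper_width: 20.4
```

Request:
drive_tool --increments '[[-1,[0,0,0],0],[-1,[0,0,0],0]]'

```text
clock: 14.72
position: [455.4, 388.7, -8.8]
ee_rot: [1.0, 0.021, 0.0, -0.0]
contact_force: [-1.2, -0.8, 5.5]
gripper_width: 19.9
```

Request:
drive_tool --increments '[[-1,[0,0,-0.02],0],[-1,[0,0,-0.06],0],[-1,[0,0,-0.06],0],[-1,[0,0,0],0],[-1,[0,0,0],0]]'

```text
clock: 15.35
position: [454.7, 387.8, 31.8]
ee_rot: [1.0, 0.021, -0.001, 0.001]
contact_force: [-0.7, 0.8, -2.9]
gripper_width: 19.7
```

Run:
```python
from h import *
st();grab("side","f3",(200,230,340,340),5);grab("wrist","f4")
```

```text
t 15.35 pos [454.7 387.8  31.8] yaw 0.042 j [ 0.98  0.52 -0.28 -0.   -0.77  0.64] F [-0.7  0.8 -2.9] T [-0.06  0.05  0.05] w 19.7 tilt 0.0021
```

```bash
python3 - <<'E'
from h import *
show("f4","f4a",(225,35,415,355),2.4)
show("f4","f4b",(225,35,415,225),4.2)
E
python3 - <<'E'
from h import *
c,im=load("f4"); p=np.array([454.7,387.8,31.8]); yaw=.042
B=lambda q:np.array(q)/4.2+[225,35]
w=unproj(c,B([[216,550],[582,550],[105,712],[694,712],[208,180],[592,180],[92,552],[708,552]]),54.7)-p
ca,sa=np.cos(yaw),np.sin(yaw)
t=np.c_[w[:,0]*ca+w[:,1]*sa, w[:,0]*sa-w[:,1]*ca]; print(t.round(1))
m=[(t[i]+t[i+1])/2 for i in (0,2,4,6)]; print(np.round(m,1))
E
```

```text
[[ 46.9 -19.6]
 [ 46.9  19. ]
 [ 29.  -32.4]
 [ 29.   32. ]
 [ 83.3 -19. ]
 [ 83.3  18.5]
 [ 46.7 -32.7]
 [ 46.7  32.3]]
[[46.9 -0.3]
 [29.  -0.2]
 [83.3 -0.2]
 [46.7 -0.2]]
```

Request:
drive_tool --increments '[[-1,[0,0,-0.1],0],[-1,[0,0,-0.15],0],[-1,[0,0,-0.16],0],[-1,[0,0,-0.15],0.03],[-1,[0,0,0],0.0385],[-1,[0.015,0.1,0],0],[-1,[0.015,0.14,0],0],[-1,[0.015,0.14,0],0],[-1,[0.015,0.14,0],0],[-1,[0.015,0.14,0],0],[-1,[0.015,0.14,0],0],[-1,[0.015,0.14,0],0],[-1,[0.015,0.14,0],0],[-1,[0.017,0.138,0],0],[-1,[0,0,0],0],[-1,[0,0,0],0]]'

```text
clock: 17.45
position: [461.7, 20.9, 200.5]
ee_rot: [0.999, -0.047, -0.0, -0.0]
contact_force: [-0.2, 1.5, -1.8]
gripper_width: 20.1
```

Run:
```python
from h import *
grab("wrist","g1"); move(461,20.2,120,-0.0948)
```

```text
t 17.5 pos [461.8  21.3 200.5] yaw -0.094 j [ 0.4   0.12 -0.39 -0.   -1.06  1.08] F [-0.1  0.5 -2.3] T [ 0.02 -0.    0.04] w 20.2 tilt 0.0005
shift units (at present yaw) [-0.0022  0.0039  0.2685] turn 0.0004 rows 2
shift units (at final yaw) [-0.0021  0.0039  0.2685]
```

```bash
python3 - <<'E'
from h import *
show("g1","g1a",(270,0,370,90),8)
E
python3 - <<'E'
from h import *
c,im=load("g1"); A=lambda q:np.array(q)/8+[270,0]
print(unproj(c,A([[400,293]]),105)); h=unproj(c,A([[302,138],[508,143],[603,347],[497,532],[302,532],[196,337]]),85); print(h.mean(0)); d=h-h.mean(0); print(np.degrees(np.arctan2(d[:,1],d[:,0])).round(1),np.linalg.norm(d,axis=1).round(1))
b=unproj(c,A([[400,598]]),59)[0]; print(b, b+20.8*np.array([.9955,-.0947,0]))
E
```

```text
[[583.81551601   9.34258608 105.        ]]
[583.5901425    9.18983412  85.        ]
[  23.1  -36.2  -97.  -156.4  144.7   83.6] [20.4 20.4 20.2 20.2 20.3 20.6]
[562.4584157   11.26419544  59.        ] [583.1648157    9.29443544  59.        ]
```

Request:
drive_tool --increments '[[-1,[-0.005,0.003,0.117],0],[-1,[0,0,0.15],0],[-1,[0,0,0.12],0],[-1,[0,0,0.06],0],[-1,[0,0,0.02],0],[-1,[0,0,0],0],[-1,[0,0,0],0]]'

```text
clock: 18.38
position: [461.1, 20.7, 61.8]
ee_rot: [0.999, -0.047, 0.001, -0.0]
contact_force: [-1.2, 0.7, -2.6]
gripper_width: 20.1
```

Run:
```python
from h import *
grab("wrist","g2"); move(460.3,20.6,33,-0.0948)
```

```text
t 18.43 pos [461.   20.6  61.7] yaw -0.094 j [ 0.4   0.29 -0.59  0.   -0.69  1.08] F [-1.1  0.2 -2.6] T [-0.03  0.04 -0.  ] w 19.7 tilt 0.0023
shift units (at present yaw) [-0.0024  0.0001  0.0958] turn 0.0004 rows 1
shift units (at final yaw) [-0.0024  0.0001  0.0958]
```

Request:
drive_tool --increments '[[-1,[0,0,0.05],0],[-1,[0,0,0.035],0],[-1,[0,0,0.005],0],[-1,[0,0,0],0],[-1,[0,0,0],0]]'

```text
clock: 19.05
position: [460.7, 20.2, 34.2]
ee_rot: [0.999, -0.047, 0.0, -0.0]
contact_force: [0.0, -0.2, -2.9]
gripper_width: 20.0
```

Run:
```python
from h import *
grab("wrist","g3"); grab("side","g4",(230,140,370,250),5); move(460.3,20.6,33,-0.0948)
```

```text
t 19.15 pos [460.5  20.2  34.1] yaw -0.094 j [ 0.4   0.34 -0.61  0.   -0.62  1.08] F [-0.6 -0.  -2.3] T [ 0.04  0.01 -0.04] w 20.2 tilt 0.0007
shift units (at present yaw) [-0.0008 -0.0012  0.0038] turn 0.0003 rows 1
shift units (at final yaw) [-0.0008 -0.0012  0.0038]
```

Request:
drive_tool --increments '[[-1,[0.03,-0.002,0],0],[-1,[0.03,0,0],0],[-1,[0.03,0,0],0],[-1,[0.02,0,0],0],[-1,[0,0,0],0]]'

```text
clock: 19.77
position: [493.7, 17.6, 33.7]
ee_rot: [0.999, -0.047, 0.0, -0.0]
contact_force: [-0.6, 0.3, -2.6]
gripper_width: 20.0
```

Run:
```python
from h import *
grab("wrist","g5"); move(515.1,15.4,34,-0.0948)
```

```text
t 19.82 pos [493.1  17.5  33.6] yaw -0.095 j [ 0.37  0.38 -0.54 -0.   -0.65  1.11] F [-0.9  1.1 -2.3] T [-0.02  0.02  0.04] w 20.0 tilt 0.0006
shift units (at present yaw) [ 0.0737 -0.0001 -0.0014] turn -0.0 rows 1
shift units (at final yaw) [ 0.0737 -0.0001 -0.0014]
```

Request:
drive_tool --increments '[[-1,[0.03,0,0],0],[-1,[0.025,0,0],0],[-1,[0.018,0,0],0],[-1,[0,0,0],0],[-1,[0,0,0],0]]'

```text
clock: 20.45
position: [514.9, 15.5, 33.8]
ee_rot: [0.999, -0.047, -0.0, -0.0]
contact_force: [0.2, 0.8, -2.5]
gripper_width: 19.9
```

Run:
```python
from h import *
grab("wrist","g6"); grab("side","g7",(230,140,370,250),5);move(515.1,15.4,34,-0.0948)
```

```text
t 20.55 pos [514.8  15.5  33.8] yaw -0.094 j [ 0.35  0.41 -0.48 -0.   -0.68  1.13] F [ 0.5 -1.4 -2.4] T [0.03 0.02 0.03] w 20.1 tilt 0.0
shift units (at present yaw) [ 0.001   0.0003 -0.0005] turn 0.0002 rows 1
shift units (at final yaw) [ 0.001   0.0003 -0.0005]
```

Request:
drive_tool --increments '[[-1,[0,0,0.004],0],[-0.4,[0,0,0],0],[0,[0,0,0],0],[0.05,[0,0,0],0],[0.05,[0,0,0],0],[0.05,[0,0,-0.05],0],[0.05,[0,0,-0.15],0],[0.05,[0,0,-0.15],0],[0.05,[0,0,0],0],[0.05,[0,0,0],0]]'

```text
clock: 21.8
position: [514.6, 15.6, 138.1]
ee_rot: [0.999, -0.047, 0.0, -0.0]
contact_force: [-0.2, -0.3, 0.0]
gripper_width: 44.7
```

Run:
```python
from h import *
grab("wrist","h1"); s,y=st(); c,_=grab("scene","h2",(230,120,430,280),4); 
p=s['position']
for dz in (-17,-62,-90): print(dz,((proj(c,p+[0,0,-dz])-[230,120])*4).round(0))
```

```text
t 21.85 pos [514.2  15.4 137.3] yaw -0.095 j [ 0.35  0.27 -0.37 -0.   -0.93  1.13] F [ 0.6  0.5 -0.2] T [0.01 0.06 0.05] w 44.9 tilt 0.0012
-17 [[382. 272.]]
-62 [[384. 217.]]
-90 [[385. 182.]]
```

Request:
drive_tool --increments '[[0.05,[0.1,0,0],0],[0.05,[0.1,-0.001,0],0],[0.05,[0.033,0,0],-0.085],[0.05,[0,0,0],-0.085],[0.05,[0,0,0],-0.0835],[0.05,[0,0,0.1],0],[0.05,[0,0,0],0],[0.05,[0,0,0],0]]'

```text
clock: 22.9
position: [584.8, 9.2, 107.6]
ee_rot: [0.979, 0.205, -0.0, 0.0]
contact_force: [0.6, -0.4, 0.9]
gripper_width: 45.0
```

Run:
```python
from h import *
grab("wrist","h3"); move(583.8,9.2,41,0.412)
```

```text
t 22.95 pos [585.2   9.2 108.2] yaw 0.413 j [ 0.29  0.41 -0.24  0.   -0.92  1.69] F [-0.9  1.  -0.4] T [0.01 0.02 0.  ] w 44.7 tilt 0.0008
shift units (at present yaw) [-0.0042 -0.0017  0.2239] turn 0.0004 rows 2
shift units (at final yaw) [-0.0042 -0.0017  0.2239]
```

Request:
drive_tool --increments '[[0.05,[-0.004,-0.0015,0.08],0],[0.05,[0,0,0.08],0],[0.05,[0,0,0.04],0],[0.05,[0,0,0.02],0],[0.05,[0,0,0],0]]'

```text
clock: 23.58
position: [583.7, 9.2, 42.0]
ee_rot: [0.979, 0.205, 0.0, 0.0]
contact_force: [0.2, -0.1, -0.7]
gripper_width: 45.1
```

Run:
```python
from h import *
grab("wrist","h4"); grab("side","h5",(230,140,370,250),5); move(583.8,9.2,41,0.412)
```

```text
t 23.68 pos [584.    9.3  42.4] yaw 0.413 j [ 0.29  0.49 -0.31  0.   -0.77  1.69] F [ 0.3 -0.3  0.2] T [-0.02  0.01 -0.03] w 44.7 tilt 0.0016
shift units (at present yaw) [-0.0007  0.0001  0.0048] turn 0.0004 rows 1
shift units (at final yaw) [-0.0007  0.0001  0.0048]
```

Request:
drive_tool --increments '[[-0.2,[0,0,0.003],0],[-1,[0,0,0],0],[-1,[0,0,0],0],[-1,[0,0,0],0]]'

```text
clock: 24.18
position: [584.2, 9.0, 42.4]
ee_rot: [0.979, 0.205, 0.001, 0.0]
contact_force: [-0.4, -1.1, 5.3]
gripper_width: 34.8
```

Request:
drive_tool --increments '[[-1,[0,0,0],0.04],[-1,[0,0,0],0.05],[-1,[0,0,0],0.05],[-1,[0,0,0],0.05],[-1,[0,0,0],0]]'

```text
clock: 24.8
position: [584.2, 9.2, 42.4]
ee_rot: [1.0, 0.016, 0.001, 0.0]
contact_force: [-0.8, -1.4, 6.9]
gripper_width: 34.7
```

Run:
```python
from h import *
grab("wrist","i1"); st()
```

```text
t 24.85 pos [584.2   9.2  42.4] yaw 0.033 j [ 0.29  0.49 -0.31  0.   -0.77  1.31] F [-1.3 -0.7  5.9] T [-0.2   0.29  0.  ] w 34.6 tilt 0.0024
```

Request:
drive_tool --increments '[[-1,[0,0,0],0.05],[-1,[0,0,0],0.05],[-1,[0,0,0],0.05],[-1,[0,0,0],0.05],[-1,[0,0,0],0.05],[-1,[0,0,0],0.05],[-1,[0,0,0],0.05]]'

```text
clock: 25.72
position: [584.3, 9.4, 42.4]
ee_rot: [0.945, -0.328, 0.001, -0.0]
contact_force: [-1.4, -0.2, 5.0]
gripper_width: 35.1
```

Run:
```python
from h import *
st(); grab("side","i2",(230,140,370,250),5);st()
```

```text
t 25.73 pos [584.3   9.4  42.4] yaw -0.668 j [ 0.29  0.49 -0.31  0.   -0.77  0.61] F [-1.4 -0.2  5. ] T [0.04 0.31 0.34] w 35.1 tilt 0.0026
t 25.77 pos [584.3   9.4  42.4] yaw -0.671 j [ 0.29  0.49 -0.31  0.   -0.77  0.61] F [-0.2  0.3  5.5] T [0.03 0.33 0.09] w 35.0 tilt 0.0026
```

Request:
drive_tool --increments '[[-1,[0,0,0],0.05],[-1,[0,0,0],0.05],[-1,[0,0,0],0.04],[-1,[0,0,0],0.03]]'

```text
clock: 26.28
position: [584.4, 9.5, 42.4]
ee_rot: [0.876, -0.483, 0.001, -0.001]
contact_force: [-1.3, 1.2, 5.4]
gripper_width: 35.0
```

Run:
```python
from h import *
st()
```

```text
t 26.27 pos [584.4   9.5  42.4] yaw -1.007 j [ 0.29  0.49 -0.31  0.   -0.77  0.27] F [-1.3  1.2  5.4] T [0.11 0.28 0.29] w 35.0 tilt 0.0029
```

Request:
drive_tool --increments '[[-1,[0,0,0],0.04],[-1,[0,0,0],0.04],[-1,[0,0,0],0.03]]'

```text
clock: 26.65
position: [584.5, 9.5, 42.4]
ee_rot: [0.818, -0.576, 0.001, -0.001]
contact_force: [-0.8, 1.3, 5.2]
gripper_width: 35.2
```

Run:
```python
from h import *
st()
```

```text
t 26.65 pos [584.5   9.5  42.4] yaw -1.227 j [ 0.29  0.49 -0.31  0.   -0.77  0.05] F [-0.8  1.3  5.2] T [0.09 0.24 0.32] w 35.2 tilt 0.0031
```

Request:
drive_tool --increments '[[-1,[0,0,0],0.04],[-1,[0,0,0],0.04],[-1,[0,0,0],0.03]]'

```text
clock: 27.02
position: [584.6, 9.6, 42.4]
ee_rot: [0.749, -0.662, 0.001, -0.001]
contact_force: [-1.1, 1.1, 5.2]
gripper_width: 34.8
```

Run:
```python
from h import *
st()
```

```text
t 27.02 pos [584.6   9.6  42.4] yaw -1.447 j [ 0.29  0.49 -0.31  0.   -0.77 -0.17] F [-1.1  1.1  5.2] T [0.08 0.18 0.3 ] w 34.8 tilt 0.0033
```

Request:
drive_tool --increments '[[-1,[0,0,0],0.03],[-1,[0,0,0],0.03],[-1,[0,0,0],0.03]]'

```text
clock: 27.4
position: [584.7, 9.5, 42.4]
ee_rot: [-0.688, 0.725, -0.001, 0.001]
contact_force: [-1.1, -0.3, 4.5]
gripper_width: 35.1
```

Run:
```python
from h import *
st()
```

```text
t 27.4 pos [584.7   9.5  42.4] yaw -1.623 j [ 0.29  0.49 -0.31  0.   -0.77 -0.35] F [-1.1 -0.3  4.5] T [0.14 0.24 1.47] w 35.1 tilt 0.0033
```

Request:
drive_tool --increments '[[-1,[0,0,0],0.03],[-1,[0,0,0],0.03]]'

```text
clock: 27.65
position: [584.7, 9.2, 42.4]
ee_rot: [-0.645, 0.764, -0.002, 0.0]
contact_force: [-0.9, -0.1, 4.1]
gripper_width: 35.2
```

Run:
```python
from h import *
st()
```

```text
t 27.65 pos [584.7   9.2  42.4] yaw -1.739 j [ 0.29  0.49 -0.31  0.   -0.77 -0.46] F [-0.9 -0.1  4.1] T [-0.24  0.19  2.22] w 35.2 tilt 0.0035
```

Request:
drive_tool --increments '[[-1,[0,0,0],0],[-1,[0,0,0],0],[-1,[0,0,0],-0.01],[-1,[0,0,0],0]]'

```text
clock: 28.15
position: [584.7, 9.3, 42.4]
ee_rot: [-0.651, 0.759, -0.001, 0.001]
contact_force: [-0.3, -1.1, 5.7]
gripper_width: 35.1
```

Run:
```python
from h import *
grab("wrist","i3");st()
```

```text
t 28.2 pos [584.7   9.3  42.4] yaw -1.723 j [ 0.29  0.49 -0.31  0.   -0.77 -0.45] F [-0.  -0.4  5.9] T [-0.24  0.17  1.11] w 35.3 tilt 0.0032
```

Request:
drive_tool --increments '[[-0.1,[0,0,0],0],[0.05,[0,0,0],0],[0.05,[0,0,0],0],[0.05,[0,0,-0.05],0],[0.05,[0,0,-0.12],0],[0.05,[0,0,-0.15],0],[0.05,[0,0,0],-0.09],[0.05,[0,0,0],-0.09],[0.05,[0,0,0],-0.09],[0.05,[0,0,0],-0.09],[0.05,[0,0,0],-0.09],[0.05,[0,0,0],-0.09],[0.05,[0,0,0],-0.09],[0.05,[0,0,0],-0.09],[0.05,[0,0,0],-0.09],[0.05,[0,0,0],0]]'

```text
clock: 30.2
position: [583.4, 9.2, 137.6]
ee_rot: [0.998, -0.055, 0.0, -0.0]
contact_force: [-0.8, 0.3, 0.2]
gripper_width: 44.6
```

Run:
```python
from h import *
grab("wrist","i4");st(); move(515,15.4,120,-0.12)
show("i4","i4a",(250,150,390,330),4)
```

```text
t 30.25 pos [583.4   9.2 137.5] yaw -0.111 j [ 0.29  0.38 -0.21  0.   -0.99  1.17] F [ 1.1 -0.6 -0.3] T [-0.05  0.02 -0.03] w 44.7 tilt 0.0009
t 30.25 pos [583.4   9.2 137.5] yaw -0.111 j [ 0.29  0.38 -0.21  0.   -0.99  1.17] F [ 1.1 -0.6 -0.3] T [-0.05  0.02 -0.03] w 44.7 tilt 0.0009
shift units (at present yaw) [-0.229   0.0046  0.0582] turn 0.0047 rows 2
shift units (at final yaw) [-0.2289  0.0068  0.0582]
```

Request:
drive_tool --increments '[[0.05,[-0.1,0.002,0],0],[0.05,[-0.1,0.002,0],0],[0.05,[-0.029,0,0.05],0],[0.05,[0,0,0],0],[0.05,[0,0,0],0]]'

```text
clock: 30.88
position: [515.9, 15.5, 122.4]
ee_rot: [0.999, -0.054, 0.001, -0.0]
contact_force: [0.8, 1.1, 0.2]
gripper_width: 45.1
```

Run:
```python
from h import *
grab("wrist","j1");st()
show("j1","j1a",(250,80,390,360),2.8)
```

```text
t 30.93 pos [516.   15.5 122.4] yaw -0.108 j [ 0.34  0.29 -0.39  0.   -0.89  1.12] F [ 0.2 -0.2  0.1] T [-0.02 -0.01 -0.02] w 44.6 tilt 0.0015
```

Run:
```python
from h import *
c,im=load("j1"); A=lambda q:np.array(q)/2.8+[250,80]
w=unproj(c,A([[149,258],[228,258],[150,712],[217,712]]),59); f=(w[0]+w[1])/2; r=(w[2]+w[3])/2; v=f-r; print(w.round(1),np.linalg.norm(v),np.arctan2(v[1],v[0]))
j=unproj(c,A([[66,250],[312,252],[62,185],[318,185]]),55); v=j[0]-j[1]; print(j.round(1),np.arctan2(v[1],v[0])-np.pi/2,j[:2].mean(0),j[2:].mean(0))
v=j[2]-j[3]; a=np.arctan2(v[1],v[0])-np.pi/2; print(a)
```

```text
[[544.5  24.8  59. ]
 [542.3   4.3  59. ]
 [405.5  41.5  59. ]
 [403.3  21.2  59. ]] 139.99012822465068 -0.12044800950996515
[[548.2  46.6  55. ]
 [540.7 -18.   55. ]
 [565.2  45.1  55. ]
 [558.  -20.7  55. ]] -0.11597991213035486 [544.478955    14.30502373  55.        ] [561.59855501  12.17429334  55.        ]
-0.10780673178634692
```

Request:
drive_tool --increments '[[0.05,[-0.005,-0.008,0.08],0.006],[0.05,[0,0,0.1],0],[0.05,[0,0,0.08],0],[0.05,[0,0,0.037],0],[0.05,[0,0,0],0],[0.05,[0,0,0],0]]'

```text
clock: 31.68
position: [514.7, 18.1, 33.6]
ee_rot: [0.998, -0.06, 0.001, -0.0]
contact_force: [0.1, 0.3, -0.2]
gripper_width: 45.2
```

Run:
```python
from h import *
grab("wrist","j2");move(514.8,18,32.5,-0.12)
```

```text
t 31.73 pos [514.6  18.2  33.6] yaw -0.119 j [ 0.35  0.41 -0.49  0.   -0.67  1.1 ] F [ 0.1  0.2 -0.7] T [-0.02  0.02 -0.  ] w 44.8 tilt 0.0023
shift units (at present yaw) [0.0008 0.0004 0.0038] turn 0.0004 rows 1
shift units (at final yaw) [0.0008 0.0004 0.0038]
```

Request:
drive_tool --increments '[[0.05,[0,0,0.004],0],[-0.4,[0,0,0],0],[-1,[0,0,0],0],[-1,[0,0,0],0],[-1,[0,0,0],0],[-1,[0,0,-0.004],0],[-1,[-0.03,0,0],0],[-1,[-0.04,0,0],0],[-1,[-0.05,0,0],0],[-1,[-0.06,0,0],0],[-1,[-0.02,0,0],0],[-1,[0,0,0],0]]'

```text
clock: 33.22
position: [466.7, 24.7, 36.2]
ee_rot: [0.998, -0.056, 0.012, -0.001]
contact_force: [27.9, -26.5, -5.2]
gripper_width: 19.2
```

Run:
```python
from h import *
grab("wrist","j3");st()
```

```text
t 33.27 pos [466.7  24.7  36.2] yaw -0.113 j [ 0.41  0.33 -0.62  0.01 -0.59  1.04] F [ 26.8 -26.7  -4.6] T [-7.52 -7.59  0.02] w 19.6 tilt 0.024
```

Request:
drive_tool --increments '[[-1,[0.03,0.02,0],0],[-0.5,[0,0,0],0],[0.05,[0,0,0],0],[0.05,[0,0,0],0]]'

```text
clock: 33.78
position: [461.6, 17.8, 32.3]
ee_rot: [0.998, -0.06, -0.001, 0.0]
contact_force: [-0.8, -0.6, 0.1]
gripper_width: 45.0
```

Run:
```python
from h import *
grab("wrist","k1");st();grab("side","k2",(230,140,370,250),5)
```

```text
t 33.83 pos [461.6  17.7  32.2] yaw -0.119 j [ 0.39  0.34 -0.61 -0.   -0.62  1.06] F [0.  0.2 0.4] T [-0.04  0.03  0.05] w 45.1 tilt 0.0014
```

```bash
python3 - <<'E'
from h import *
show("k1","k1a",(210,0,400,110),4.2)
show("k1","k1b",(260,75,360,355),2.8)
E
python3 - <<'E'
from h import *
c,im=load("k1"); A=lambda q:np.array(q)/4.2+[210,0]; B=lambda q:np.array(q)/2.8+[260,75]
S=np.array([583.8,9.2])
for q,z in (((345,127),45),((550,72),45),((343,90),59),((330,82),59)):
  w=unproj(c,A([q]),z)[0][:2]-S; print(q,w.round(1),np.linalg.norm(w).round(1),np.degrees(np.arctan2(w[1],w[0])).round(1))
w=unproj(c,B([[64,40],[208,40],[103,760],[216,760]]),59); f=(w[0]+w[1])/2; r=(w[2]+w[3])/2; v=f-r; print(w.round(1),np.arctan2(v[1],v[0]))
j=unproj(c,A([[200,140],[607,128],[70,150],[748,130]]),55); print(j.round(1))
for a,b in ((0,1),(2,3)):
  v=j[a]-j[b]; print(np.arctan2(v[1],v[0])-np.pi/2, j[[a,b]].mean(0))
E
```

```text
(345, 127) [-18.5   8.3] 20.3 155.8
(550, 72) [-16.1 -12.7] 20.5 -141.7
(343, 90) [-18.7   7.4] 20.1 158.6
(330, 82) [-18.    8.4] 19.8 154.8
[[541.5  23.6  59. ]
 [539.    3.   59. ]
 [417.1  35.4  59. ]
 [414.6  14.7  59. ]] -0.09412066486438056
[[563.5  30.7  55. ]
 [560.   -7.4  55. ]
 [564.1  43.1  55. ]
 [558.2 -20.6  55. ]]
-0.0924141120402866 [561.74792954  11.65338759  55.        ]
-0.09240685715739727 [561.16490594  11.24343819  55.        ]
```

```bash
python3 - <<'E'
from h import *
show("i3","i3a",(255,170,385,300),6)
show("i4","i4b",(265,150,375,260),7)
E
python3 - <<'E'
from h import *
S=np.array([583.8,9.2])
def an(name,org,sc,pts):
  c,im=load(name)
  for q,z in pts:
    w=unproj(c,[np.array(q)/sc+org],z)[0][:2]-S; a=np.degrees(np.arctan2(w[1],w[0])); print(name,q,np.linalg.norm(w).round(1),a.round(1),'adj', round(float(np.radians(-((a+5.43+30)%60-30))),3))
an("i4",[265,150],7,[((432,185),59),((270,222),59),((555,340),59),((435,175),45)])
an("i3",[255,170],6,[((338,285),59),((555,308),59),((168,415),59)])
an("i3",[255,170],6,[((583,418),45)])
an("h4",[0,0],1,[((305,216),59),((340,216),59)])
an("i1",[0,0],1,[((331,213),59)])
an("k1",[210,0],4.2,[((343,90),59),((345,127),45),((550,72),45)])
E
```

```text
i4 (432, 185) 21.5 -20.3 adj 0.259
i4 (270, 222) 21.0 31.6 adj 0.4
i4 (555, 340) 19.5 -87.8 adj 0.39
i4 (435, 175) 20.0 -23.3 adj 0.312
i3 (338, 285) 20.6 -87.6 adj 0.387
i3 (555, 308) 22.8 -135.7 adj 0.179
i3 (168, 415) 20.1 -34.4 adj 0.506
i3 (583, 418) 18.0 179.3 adj -0.083
h4 (305, 216) 22.9 43.6 adj 0.191
h4 (340, 216) 23.4 0.6 adj -0.106
i1 (331, 213) 23.6 -10.5 adj 0.089
k1 (343, 90) 20.1 158.6 adj 0.28
k1 (345, 127) 20.3 155.8 adj 0.328
k1 (550, 72) 20.5 -141.7 adj 0.285
```

Request:
drive_tool --increments '[[0.05,[0,-0.01,0],-0.013],[-0.4,[0,0,0],0],[-1,[0,0,0],0],[-1,[0,0,0],0],[-1,[0,0,0],0],[-1,[0,0.01,0],-0.0125],[-1,[0,0.01,0],-0.0125],[-1,[0,0.01,0],-0.0125],[-1,[0,0.01,0],-0.0125],[-1,[0,0,0],0]]'

```text
clock: 35.12
position: [462.0, 8.7, 32.7]
ee_rot: [1.0, 0.004, 0.0, 0.0]
contact_force: [-1.6, -0.1, 4.7]
gripper_width: 20.3
```

Run:
```python
from h import *
grab("wrist","k3");st()
show("k3","k3a",(210,0,400,110),4.2)
```

```text
t 35.17 pos [462.    8.7  32.8] yaw 0.007 j [ 0.37  0.34 -0.61  0.   -0.61  1.21] F [-1.9  0.8  5. ] T [ 0.13  0.59 -0.06] w 19.9 tilt 0.0003
```

Request:
drive_tool --increments '[[-1,[0,0.01,0],-0.0125],[-1,[0,0.01,0],-0.0125],[-1,[0,0.01,0],-0.0125],[-1,[0,0.01,0],-0.0125],[-1,[0,0.01,0],-0.0125],[-1,[0,0.01,0],-0.0125],[-1,[0,0,0],0],[-1,[0,0,0],0],[-1,[0,0,0],0]]'

```text
clock: 36.3
position: [463.4, -9.3, 32.8]
ee_rot: [0.997, 0.078, 0.0, 0.0]
contact_force: [-1.3, -0.2, 5.1]
gripper_width: 19.8
```

Run:
```python
from h import *
grab("wrist","k4");st()
show("k4","k4a",(210,0,430,110),3.6)
```

```text
t 36.35 pos [463.3  -9.3  32.7] yaw 0.157 j [ 0.33  0.35 -0.61  0.   -0.62  1.39] F [-1.8 -1.8  4.8] T [-0.33  0.3  -0.21] w 20.2 tilt 0.0005
```

Request:
drive_tool --increments '[[-1,[0,-0.01,0],0.0125],[-1,[0,-0.01,0],0.0125],[-1,[0,-0.01,0],0.0125],[-1,[0,-0.01,0],0.0125],[-1,[0,-0.01,0],0.0125],[-1,[0,0,0],0]]'

```text
clock: 37.1
position: [462.0, 6.3, 32.8]
ee_rot: [1.0, 0.016, 0.0, -0.0]
contact_force: [-0.1, -3.2, 5.2]
gripper_width: 20.4
```

Run:
```python
from h import *
grab("wrist","k5");st()
show("k5","k5a",(210,0,430,110),3.6)
```

```text
t 37.15 pos [462.    6.3  32.7] yaw 0.031 j [ 0.37  0.34 -0.61 -0.   -0.61  1.24] F [ 0.3 -2.2  5.2] T [-0.93 -0.1  -0.29] w 19.9 tilt 0.0009
```

Request:
drive_tool --increments '[[-1,[-0.01,0,-0.002],0],[-1,[-0.01,0,0],0],[-1,[0,0,0],0]]'

```text
clock: 37.52
position: [462.1, 7.5, 34.1]
ee_rot: [1.0, 0.016, 0.007, -0.002]
contact_force: [13.0, -6.1, -6.6]
gripper_width: 19.8
```

Run:
```python
from h import *
grab("wrist","k6");st()
show("k6","k6a",(210,0,430,110),3.6)
```

```text
t 37.58 pos [462.1   7.5  34.1] yaw 0.031 j [ 0.37  0.34 -0.62  0.   -0.6   1.23] F [13.6 -5.8 -5.6] T [-1.85 -3.52 -0.6 ] w 20.0 tilt 0.0136
```

Request:
drive_tool --increments '[[-1,[0.02,0,0.002],0],[-0.4,[0,0,0],0],[0.1,[0,0,0],0],[0.2,[0,0,-0.05],0],[0.2,[0,0,-0.15],0],[0.2,[0,0,-0.15],0],[0.2,[0.1,0,0],0],[0.2,[0.1,0,0],0],[0.2,[0.1,0,0],0],[0.2,[0,0,0],0],[0.2,[0,0,0],0]]'

```text
clock: 38.95
position: [550.5, 8.9, 136.9]
ee_rot: [1.0, 0.016, -0.001, -0.0]
contact_force: [-0.3, -0.5, -0.1]
gripper_width: 51.4
```

Run:
```python
from h import *
grab("wrist","l1");st()
show("l1","l1a",(250,130,390,350),3)
```

```text
t 39.0 pos [550.4   8.8 137.2] yaw 0.032 j [ 0.31  0.33 -0.28 -0.   -0.96  1.29] F [-0.  -1.   0.3] T [-0.    0.05 -0.01] w 51.2 tilt 0.0015
```

```bash
python3 - <<'E'
from h import *
show("l1","l1a",(270,110,374,216),7)
E
python3 - <<'E'
from h import *
c,im=load("l1"); A=lambda q:np.array(q)/7+[270,110]
t=unproj(c,A([[30,135],[110,92],[605,97],[687,140],[72,690],[632,692],[68,215],[655,215]]),55); print(t.round(1))
for a,b in ((0,3),(1,2),(4,5),(6,7)):
  v=t[a]-t[b]; print(np.arctan2(v[1],v[0])-np.pi/2,t[[a,b]].mean(0).round(1))
S=np.array([583.8,9.2])
for q in ((410,168),(240,207)):
  w=unproj(c,[A(q)],59)[0][:2]-S; a=np.degrees(np.arctan2(w[1],w[0])); print(np.linalg.norm(w),a)
E
```

```text
[[606.   45.4  55. ]
 [610.8  36.8  55. ]
 [612.  -16.5  55. ]
 [607.8 -25.7  55. ]
 [543.1  41.1  55. ]
 [544.9 -24.1  55. ]
 [597.6  41.3  55. ]
 [599.7 -22.8  55. ]]
0.024442559518016882 [606.9   9.9  55. ]
0.022061961305293476 [611.4  10.1  55. ]
0.02823089535320733 [544.    8.5  55. ]
0.031875378995901205 [598.7   9.3  55. ]
20.943155525305926 -13.585159169115741
20.47590992650728 40.057332684261304
```

Request:
drive_tool --increments '[[0.18,[0.1,0.001,0],0.0025],[0.18,[0.1,0.001,0],0],[0.18,[0.055,0,0.05],0],[0.18,[0,0,0.1],0],[0.18,[0,0,0.1],0],[0.18,[0,0,0.05],0],[0.18,[0,0,0.03],0],[0.18,[0,0,0],0],[0.18,[0,0,0],0]]'

```text
clock: 40.12
position: [628.8, 10.6, 39.8]
ee_rot: [1.0, 0.013, 0.001, -0.0]
contact_force: [0.3, -0.3, 0.9]
gripper_width: 50.2
```

Run:
```python
from h import *
grab("wrist","l2");st();grab("side","l3",(230,140,370,250),5)
```

```text
t 40.17 pos [628.8  10.6  39.8] yaw 0.027 j [ 0.27  0.55 -0.19  0.   -0.82  1.32] F [ 0.2 -0.8  0.3] T [ 0.05  0.05 -0.02] w 50.0 tilt 0.0022
```

Request:
drive_tool --increments '[[0.18,[0,0,0.02],0],[0.18,[0,0,0.012],0],[0.18,[0,0,0],0]]'

```text
clock: 40.6
position: [627.7, 10.3, 28.4]
ee_rot: [1.0, 0.013, -0.001, 0.0]
contact_force: [0.3, -0.8, -0.8]
gripper_width: 50.8
```

Request:
drive_tool --increments '[[0.18,[0,0,0.006],0],[0.18,[0,0,0],0]]'

```text
clock: 40.85
position: [628.0, 10.4, 27.0]
ee_rot: [1.0, 0.013, -0.0, 0.0]
contact_force: [1.0, -0.7, 0.1]
gripper_width: 50.1
```

Request:
drive_tool --increments '[[0.18,[-0.015,0,0],0],[0.18,[-0.01,0,0],0],[0.18,[0,0,0],0]]'

```text
clock: 41.22
position: [623.0, 10.5, 27.8]
ee_rot: [1.0, 0.014, 0.003, -0.0]
contact_force: [6.1, -0.3, -4.4]
gripper_width: 50.3
```

Request:
drive_tool --increments '[[0.18,[-0.015,0,0],0],[0.18,[-0.01,0,0],0],[0.18,[0,0,0],0]]'

```text
clock: 41.6
position: [622.6, 11.1, 29.0]
ee_rot: [1.0, 0.014, 0.011, -0.001]
contact_force: [17.6, -2.8, -11.3]
gripper_width: 50.5
```

Request:
drive_tool --increments '[[0.18,[-0.015,0,0],0],[0.18,[-0.01,0,0],0],[0.18,[0,0,0],0]]'

```text
clock: 41.98
position: [621.6, 13.0, 30.9]
ee_rot: [1.0, 0.016, 0.018, -0.003]
contact_force: [25.8, -0.8, -13.7]
gripper_width: 50.5
```

Run:
```python
from h import *
st()
```

```text
t 41.98 pos [621.6  13.   30.9] yaw 0.031 j [ 0.28  0.54 -0.25  0.01 -0.75  1.31] F [ 25.8  -0.8 -13.7] T [-0.11 -7.64  0.06] w 50.5 tilt 0.0357
```

Request:
drive_tool --increments '[[0.18,[-0.01,0.003,0.006],0],[0.18,[-0.01,0,0.004],0],[0.18,[0,0,0],0]]'

```text
clock: 42.35
position: [621.6, 13.1, 30.9]
ee_rot: [1.0, 0.017, 0.024, -0.003]
contact_force: [33.4, -1.1, -10.6]
gripper_width: 50.4
```

Request:
drive_tool --increments '[[0.18,[-0.01,0.003,0.004],0],[0.18,[-0.01,0,0.004],0],[0.18,[0,0,0],0]]'

```text
clock: 42.72
position: [621.6, 13.1, 30.9]
ee_rot: [0.999, 0.017, 0.031, -0.004]
contact_force: [40.1, -1.5, -10.2]
gripper_width: 50.1
```

Run:
```python
from h import *
st();grab("wrist","l4");grab("side","l5",(230,140,370,250),5)
```

```text
t 42.73 pos [621.6  13.1  30.9] yaw 0.035 j [ 0.29  0.53 -0.27  0.01 -0.71  1.31] F [ 40.1  -1.5 -10.2] T [ -0.32 -11.6   -0.13] w 50.1 tilt 0.0619
```

Request:
drive_tool --increments '[[0.18,[-0.015,0,0.002],0],[0.18,[-0.015,0,0],0],[0.18,[0,0,0],0]]'

```text
clock: 43.2
position: [591.3, 9.2, 24.5]
ee_rot: [1.0, 0.014, 0.007, -0.001]
contact_force: [3.4, 2.5, 9.6]
gripper_width: 50.7
```

Request:
drive_tool --increments '[[0.18,[-0.015,0,0.002],0],[0.18,[-0.015,0,0],0],[0.18,[0,0,0],0]]'

```text
clock: 43.58
position: [581.4, 8.5, 24.5]
ee_rot: [1.0, 0.015, 0.007, -0.001]
contact_force: [4.9, 0.9, 8.8]
gripper_width: 50.5
```

Request:
drive_tool --increments '[[0.18,[0,0,-0.03],0],[0.18,[0,0,0],0]]'

```text
clock: 43.82
position: [575.1, 7.1, 30.1]
ee_rot: [1.0, 0.013, -0.0, -0.0]
contact_force: [0.2, 0.9, 1.0]
gripper_width: 50.6
```

Run:
```python
from h import *
st();grab("side","l6",(230,140,390,270),4.8);grab("wrist","l7")
```

```text
t 43.83 pos [575.1   7.1  30.1] yaw 0.026 j [ 0.29  0.5  -0.34 -0.   -0.74  1.3 ] F [0.2 0.9 1. ] T [ 0.21 -0.32 -0.02] w 50.6 tilt 0.0003
```

Request:
drive_tool --increments '[[0.18,[0,0,-0.05],0],[0.18,[0,0,-0.15],0],[0.18,[0,0,-0.15],0],[0.18,[-0.1,0,0],0],[0.18,[-0.1,0,0],0],[0.18,[-0.1,0,0],0],[0.18,[0,0,0],0],[0.18,[0,0,0],0]]'

```text
clock: 44.92
position: [486.1, 4.8, 135.2]
ee_rot: [1.0, 0.013, 0.0, 0.0]
contact_force: [0.8, -0.0, -0.7]
gripper_width: 50.2
```

Run:
```python
from h import *
st();grab("wrist","m1"); show("m1","m1a",(240,0,400,360),2.2)
show("m1","m1b",(260,0,390,110),6)
```

```text
t 44.92 pos [486.1   4.8 135.2] yaw 0.027 j [ 0.35  0.23 -0.44  0.   -0.9   1.25] F [ 0.8 -0.  -0.7] T [ 0.02 -0.02  0.02] w 50.2 tilt 0.0008
```

Run:
```python
from h import *
S=np.array([583.8,9.2])
c,im=load("m1"); A=lambda q:np.array(q)/6+[260,0]; B=lambda q:np.array(q)/2.2+[240,0]
h=unproj(c,A([[432,195],[540,375],[458,562],[265,575],[150,405],[228,210]]),85); m=h.mean(0); d=h-m; print('nut',m,np.degrees(np.arctan2(d[:,1],d[:,0])).round(1))
for q in ((310,600),(305,592)):
  w=unproj(c,[A(q)],59)[0][:2]-m[:2]; a=np.degrees(np.arctan2(w[1],w[0])); print(np.linalg.norm(w),a,'adj',np.radians(-((a+5.43+30)%60-30)))
j=unproj(c,B([[130,368],[236,368],[92,372],[273,372],[92,415],[272,415],[130,265],[238,265]]),55); print(j.round(1))
for a in (0,2,4,6):
  v=j[a]-j[a+1]; print(np.arctan2(v[1],v[0])-np.pi/2,j[[a,a+1]].mean(0).round(1))
w=unproj(c,B([[151,430],[210,430],[150,752],[200,752]]),59);f=(w[0]+w[1])/2; r=(w[2]+w[3])/2; v=f-r; print(np.arctan2(v[1],v[0]),f,r)
```

```text
nut [583.74696268   9.20522928  85.        ] [ -24.2  -84.3 -143.1  156.2   95.6   36.8]
20.34137124094112 168.92565113612858 adj 0.0985124718057574
19.595936444190368 166.6445830003709 adj 0.13832462123705813
[[513.8  22.   55. ]
 [514.8 -15.5  55. ]
 [512.   35.5  55. ]
 [513.8 -28.7  55. ]
 [496.3  35.6  55. ]
 [498.1 -29.4  55. ]
 [549.1  22.3  55. ]
 [550.1 -14.4  55. ]]
0.027231205294868444 [514.3   3.2  55. ]
0.027235521535987406 [512.9   3.4  55. ]
0.027267017812935723 [497.2   3.1  55. ]
0.027153072634424902 [549.6   4.   55. ]
0.013186557785536257 [492.66051895   3.50027174  59.        ] [355.10365316   1.68626503  59.        ]
```

Request:
drive_tool --increments '[[0.05,[-0.0637,0.0056,0.05],0],[0.05,[0,0,0.1],0],[0.05,[0,0,0.1],0],[0.05,[0,0,0.06],0],[0.05,[0,0,0.028],0],[0.05,[0,0,0],0],[0.05,[0,0,0],0]]'

```text
clock: 45.85
position: [467.4, 2.8, 33.9]
ee_rot: [1.0, 0.013, 0.001, -0.0]
contact_force: [0.6, -0.1, 0.2]
gripper_width: 45.0
```

Run:
```python
from h import *
st();grab("wrist","m2")
```

```text
t 45.85 pos [467.4   2.8  33.9] yaw 0.027 j [ 0.36  0.35 -0.6   0.   -0.62  1.24] F [ 0.6 -0.1  0.2] T [-0.01 -0.01 -0.01] w 45.0 tilt 0.0015
```

Request:
drive_tool --increments '[[0.05,[0,0,0.006],0],[-0.4,[0,0,0],0],[-1,[0,0,0],0],[-1,[0,0,0],0],[-1,[0,0,0],0],[-1,[-0.03,0,-0.01],0],[-1,[0,0,-0.08],0],[-1,[0,0,-0.15],0],[-1,[0,0,-0.15],0],[-1,[0,0,-0.15],0],[-1,[0,0,0],0]]'

```text
clock: 47.28
position: [458.9, 3.0, 196.3]
ee_rot: [1.0, 0.013, 0.004, -0.001]
contact_force: [-0.0, 0.1, -3.5]
gripper_width: 20.1
```

Run:
```python
from h import *
grab("wrist","m3");move(456,388.6,200,0.045)
```

```text
t 47.33 pos [457.1   2.7 193.8] yaw 0.026 j [ 0.36  0.11 -0.42 -0.   -1.04  1.24] F [-0.3 -0.3 -4. ] T [-0.05  0.1   0.02] w 20.0 tilt 0.0022
shift units (at present yaw) [ 0.0301 -1.286  -0.0206] turn -0.0094 rows 7
shift units (at final yaw) [ 0.0543 -1.2853 -0.0206]
```

Request:
drive_tool --increments '[[-1,[0,-0.08,0],-0.0094],[-1,[0.006,-0.14,0],0],[-1,[0.006,-0.15,0],0],[-1,[0.006,-0.15,0],0],[-1,[0.006,-0.15,0],0],[-1,[0.006,-0.15,0],0],[-1,[0.006,-0.15,0],0],[-1,[0.006,-0.15,0],0],[-1,[0.006,-0.12,0],0],[-1,[0.006,-0.045,0.05],0],[-1,[0,0,0.12],0],[-1,[0,0,0.15],0],[-1,[0,0,0.12],0],[-1,[0,0,0.06],0],[-1,[0,0,0.03],0],[-1,[0,0,0],0]]'

```text
clock: 49.32
position: [456.2, 387.0, 33.0]
ee_rot: [1.0, 0.022, -0.001, 0.001]
contact_force: [0.3, 1.0, -2.6]
gripper_width: 20.1
```

Run:
```python
from h import *
grab("wrist","m4");move(456,389,-8,0.045)
```

```text
t 49.38 pos [456.7 387.8  34.1] yaw 0.045 j [ 0.97  0.52 -0.27  0.   -0.78  0.64] F [ 0.6 -0.4 -2.1] T [ 0.1  -0.01  0.03] w 20.1 tilt 0.0008
shift units (at present yaw) [-0.0021 -0.0042  0.1405] turn 0.0001 rows 1
shift units (at final yaw) [-0.0021 -0.0042  0.1405]
```

Spanner is above its mat; lower it and release.

Request:
drive_tool --increments '[[-1,[-0.002,-0.004,0.06],0],[-1,[0,0,0.06],0],[-1,[0,0,0.015],0],[-1,[0,0,0.004],0],[-1,[0,0,0],0]]'

```text
clock: 50.0
position: [456.6, 390.0, -6.3]
ee_rot: [1.0, 0.023, 0.001, -0.001]
contact_force: [0.7, 0.2, -2.2]
gripper_width: 20.0
```

Request:
drive_tool --increments '[[-1,[0,0,0.004],0],[-0.4,[0,0,0],0],[0,[0,0,0],0],[0.2,[0,0,0],0],[0.2,[0,0,-0.05],0],[0.2,[0,0,-0.15],0],[0.2,[0,0,-0.15],0],[0.2,[0,0,-0.15],0],[0.2,[0,0,-0.15],0],[0.2,[0,0,-0.15],0],[0.2,[0,0,-0.15],0],[0.2,[0,0,0],0]]'

```text
clock: 51.5
position: [457.5, 390.6, 282.7]
ee_rot: [1.0, 0.023, 0.004, -0.004]
contact_force: [0.5, 1.1, -0.5]
gripper_width: 51.5
```

Run:
```python
from h import *
s,y=st();grab("wrist","m5")
```

```text
t 51.5 pos [457.5 390.6 282.7] yaw 0.046 j [ 0.98  0.3   0.05  0.   -1.31  0.64] F [ 0.5  1.1 -0.5] T [ 0.03 -0.    0.01] w 51.5 tilt 0.0112
```

Request:
drive_tool --increments '[[0.2,[0.018,0.1,-0.03],0.006],[0.2,[0.018,0.19,-0.03],0.006],[0.2,[0.018,0.19,0],0.006],[0.2,[0.018,0.19,0],0.005],[0.2,[0.018,0.19,0],0],[0.2,[0.018,0.19,0],0],[0.2,[0.018,0.19,0],0],[0.2,[0.018,0.19,0],0],[0.2,[0.018,0.19,0],0],[0.2,[0.018,0.19,0],0],[0.2,[0.018,0.19,0],0],[0.2,[0.018,0.19,0],0],[0.2,[0.018,0.19,0],0],[0.2,[0.018,0.153,0],0],[0.2,[0,0,0],0],[0.2,[0,0,0],0]]'

```text
clock: 53.55
position: [535.8, -369.3, 293.4]
ee_rot: [1.0, -0.0, -0.001, -0.001]
contact_force: [-0.6, -0.2, -0.1]
gripper_width: 51.0
```

Run:
```python
from h import *
s,y=st();grab("wrist","n1"); show("n1","n1a",(210,90,430,280),3.6)
```

```text
t 53.55 pos [ 535.8 -369.3  293.4] yaw -0.001 j [-0.36  0.39  0.22 -0.   -1.4   1.93] F [-0.6 -0.2 -0.1] T [ 0.06  0.02 -0.03] w 51.0 tilt 0.0024
```

Run:
```python
from h import *
c,im=load("n1"); A=lambda q:np.array(q)/3.6+[210,90]
# per pack: label corners TL,TR,BR,BL ; +x end mid, -x end mid
P={'FL':[(210,136),(270,134),(282,276),(223,278),(240,72),(256,309)],
'FR':[(531,186),(588,189),(571,328),(514,325),(566,123),(536,359)],
'NL':[(220,407),(278,409),(270,533),(214,535),(257,341),(243,558)],
'NR':[(490,418),(547,418),(538,543),(480,543),(524,356),(507,567)]}
for k,p in P.items():
  w=unproj(c,A(p),30); v=(w[0]+w[1]-w[2]-w[3])/2; a=np.arctan2(v[1],v[0]); L=w[:4].mean(0)
  print(k,'label',L.round(1),'yaw',round(a,3),'len',np.linalg.norm(v).round(1),'wid',np.linalg.norm(w[0]-w[1]).round(1),'ends',w[4].round(1),w[5].round(1),np.linalg.norm(w[4]-w[5]).round(1),'mid',((w[4]+w[5])/2).round(1))
print(proj(c,[L+[0,0,0]]))
```

```text
FL label [ 558.  -313.2   30. ] yaw 0.051 len 52.8 wid 22.1 ends [ 606.6 -312.7   30. ] [ 519.2 -315.4   30. ] 87.4 mid [ 562.9 -314.1   30. ]
FR label [ 538.8 -428.1   30. ] yaw -0.082 len 53.1 wid 21.3 ends [ 588.6 -431.6   30. ] [ 499.3 -423.8   30. ] 89.6 mid [ 544.  -427.7   30. ]
NL label [ 452.6 -308.9   30. ] yaw -0.09 len 53.9 wid 22.9 ends [ 506.6 -315.4   30. ] [ 415.1 -306.5   30. ] 91.9 mid [ 460.8 -310.9   30. ]
NR label [ 448.5 -416.6   30. ] yaw -0.042 len 53.5 wid 22.5 ends [ 500.6 -419.1   30. ] [ 411.1 -415.    30. ] 89.5 mid [ 455.8 -417.    30. ]
[[352.68450093 223.75956194]]
```

Request:
drive_tool --increments '[[0.2,[0,0,0.1],-0.026],[0.2,[0.035,-0.061,0.15],0],[0.2,[0.035,-0.061,0.15],0],[0.2,[0.0335,-0.061,0.15],0],[0.2,[0,0,0.13],0],[0.2,[0,0,0.097],0],[0.2,[0,0,0],0],[0.2,[0,0,0],0]]'

```text
clock: 54.6
position: [565.7, -313.1, 63.3]
ee_rot: [1.0, 0.027, 0.001, 0.001]
contact_force: [0.9, -0.3, 1.1]
gripper_width: 50.9
```

Run:
```python
from h import *
grab("wrist","o1");move(564,-312.9,-7,0.051)
c,im=load("b_scene"); c1,_=load("d1"); print('strike',unproj(c1,[[140+275/2.75,20+380/2.75],[140+300/2.75,20+475/2.75]],71))
```

```text
t 54.65 pos [ 565.9 -313.4   63.7] yaw 0.053 j [-0.26  0.55 -0.12  0.   -0.89  1.88] F [ 0.9 -0.6  0.6] T [ 0.03 -0.01 -0.01] w 51.5 tilt 0.0038
shift units (at present yaw) [-0.0064 -0.0019  0.2356] turn 0.0008 rows 2
shift units (at final yaw) [-0.0064 -0.0019  0.2356]
strike [[614.68935201  78.82087126  71.        ]
 [569.81532299  69.31200579  71.        ]]
```

Run:
```python
from h import *
c,im=load("o1")
w=unproj(c,[[303,195],[337,195],[338,268],[302,268],[320,155],[320,283],[295,220],[346,220]],30); print(w.round(1), w[:4].mean(0),(w[4]+w[5])/2)
```

```text
[[ 583.6 -301.    30. ]
 [ 584.7 -322.9   30. ]
 [ 532.8 -327.1   30. ]
 [ 531.5 -302.4   30. ]
 [ 609.8 -310.6   30. ]
 [ 520.5 -315.4   30. ]
 [ 566.3 -296.4   30. ]
 [ 568.  -330.    30. ]] [ 558.14020508 -313.35386322   30.        ] [ 565.1552256  -312.97357654   30.        ]
```

Request:
drive_tool --increments '[[0.2,[-0.004,-0.001,0.08],0],[0.2,[0,0,0.08],0],[0.2,[0,0,0.055],0],[0.2,[0,0,0.018],0],[0.2,[0,0,0],0],[0,[0,0,0],0],[-0.1,[0,0,0],0],[-0.15,[0,0,0],0],[-0.18,[0,0,0],0],[-0.2,[0,0,0],0],[-0.22,[0,0,0],0],[-0.24,[0,0,0],0],[-0.24,[0,0,0],0]]'

```text
clock: 56.28
position: [563.5, -313.3, -8.1]
ee_rot: [1.0, 0.026, 0.0, 0.0]
contact_force: [0.1, 0.9, 3.1]
gripper_width: 33.2
```

Run:
```python
from h import *
st();grab("wrist","o2")
```

```text
t 56.27 pos [ 563.5 -313.3   -8.1] yaw 0.052 j [-0.26  0.64 -0.18  0.   -0.75  1.88] F [0.1 0.9 3.1] T [-0.02  0.21  0.03] w 33.2 tilt 0.0005
```

Request:
drive_tool --increments '[[-0.24,[0,0,-0.03],0],[-0.24,[0,0,-0.06],0],[-0.24,[0,0,-0.08],0],[-0.24,[0,0,-0.08],0],[-0.24,[0,0,0],0]]'

```text
clock: 56.95
position: [565.1, -313.7, 69.6]
ee_rot: [1.0, 0.026, 0.003, 0.001]
contact_force: [0.8, -0.5, -1.9]
gripper_width: 33.4
```

Run:
```python
from h import *
st();grab("wrist","o3")
```

```text
t 56.95 pos [ 565.1 -313.7   69.6] yaw 0.052 j [-0.26  0.54 -0.12  0.   -0.9   1.88] F [ 0.8 -0.5 -1.9] T [ 0.03  0.04 -0.  ] w 33.4 tilt 0.0061
```

Run:
```python
from h import *
def rel(name,p,yaw,pts,z):
  c,im=load(name); w=unproj(c,pts,z)-p; ca,sa=np.cos(yaw),np.sin(yaw)
  t=np.c_[w[:,0]*ca+w[:,1]*sa, w[:,0]*sa-w[:,1]*ca]; print(name,t.round(1).tolist())
rel("o2",np.array([563.5,-313.3,-8.1]),.052,[[294,234],[346,234],[297,337],[344,337],[281,201],[360,201]],30)
rel("o3",np.array([565.1,-313.7,69.6]),.052,[[294,234],[346,234],[281,201],[360,201]],69.6+38.1)
```

```text
o2 [[20.6, -11.3], [20.6, 10.6], [-30.9, -11.0], [-30.9, 10.9], [35.1, -16.3], [35.1, 15.9]]
o3 [[20.3, -11.4], [20.3, 10.5], [34.8, -16.4], [34.8, 15.9]]
```

Request:
drive_tool --increments '[[-0.24,[0,0,-0.09],0.037],[-0.24,[0,0,-0.1],0.0365],[-0.24,[0,-0.06,-0.08],0],[-0.24,[0.0114,-0.12,0],0],[-0.24,[0.0114,-0.148,0],0],[-0.24,[0.0114,-0.148,0],0],[-0.24,[0.0114,-0.148,0],0],[-0.24,[0.0114,-0.148,0],0],[-0.24,[0.0114,-0.148,0],0],[-0.24,[0.0114,-0.148,0],0],[-0.24,[0.0114,-0.148,0],0],[-0.24,[0.0114,-0.148,0],0],[-0.24,[0.0114,-0.148,0],0],[-0.24,[0.0115,-0.119,0],0],[-0.24,[0,0,0],0],[-0.24,[0,0,0],0]]'

```text
clock: 59.0
position: [646.6, 169.8, 146.1]
ee_rot: [0.999, -0.048, -0.001, 0.001]
contact_force: [0.2, -0.5, -2.2]
gripper_width: 33.2
```

Run:
```python
from h import *
grab("wrist","o4");move(649,169.8,70,-0.0948)
```

```text
t 59.05 pos [646.8 169.4 146.5] yaw -0.096 j [ 0.5   0.51  0.03 -0.   -1.1   0.98] F [-0.3  0.5 -0.9] T [ 0.01 -0.01 -0.  ] w 33.2 tilt 0.0022
shift units (at present yaw) [ 0.007  -0.0021  0.2551] turn -0.0008 rows 2
shift units (at final yaw) [ 0.007  -0.0021  0.2551]
```

Run:
```python
from h import *
c,im=load("o4"); S=np.array([583.8,9.2]); ux=np.array([.9955,-.0948]);uy=np.array([.0948,.9955])
w=unproj(c,[[291,133],[344,133],[369,133],[422,133],[411,246]],53)[:,:2]-S
print((w@np.c_[ux,uy]).round(1))
show("o4","o4a",(270,115,440,265),4.5)
```

```text
[[100.4 188.8]
 [100.4 146.7]
 [100.4 126.8]
 [100.3  84.6]
 [  2.5  85.3]]
```

Request:
drive_tool --increments '[[-0.24,[0.005,-0.0045,0.08],0],[-0.24,[0,0,0.1],0],[-0.24,[0,0,0.08],0],[-0.24,[0,0,0.04],0],[-0.24,[0,0,0.02],0],[-0.24,[0,0,0],0]]'

```text
clock: 59.8
position: [649.4, 171.3, 51.9]
ee_rot: [0.999, -0.048, 0.0, -0.0]
contact_force: [0.9, 0.5, -1.0]
gripper_width: 33.3
```

Run:
```python
from h import *
grab("wrist","o5");move(648.5,170.6,38.5,-0.0948);grab("side","o6",(200,140,340,260),5)
```

```text
t 59.85 pos [649.7 171.5  52.4] yaw -0.096 j [ 0.5   0.6  -0.06  0.   -0.91  0.98] F [ 0.4 -0.3 -0.5] T [ 0.03 -0.06 -0.04] w 33.1 tilt 0.0015
shift units (at present yaw) [-0.0037  0.0034  0.0462] turn -0.0004 rows 1
shift units (at final yaw) [-0.0037  0.0034  0.0462]
```

Request:
drive_tool --increments '[[-0.24,[-0.003,0.003,0.02],0],[-0.24,[0,0,0.016],0],[-0.24,[0,0,0.008],0],[-0.24,[0,0,0],0],[-0.24,[0,0,0],0]]'

```text
clock: 60.52
position: [649.5, 171.1, 40.2]
ee_rot: [0.999, -0.047, 0.002, -0.0]
contact_force: [1.1, -0.0, 4.9]
gripper_width: 33.3
```

Run:
```python
from h import *
grab("wrist","o7");move(648.5,170.6,38,-0.0948)
```

```text
t 60.58 pos [649.5 171.1  40.2] yaw -0.095 j [ 0.5   0.61 -0.07  0.   -0.88  0.98] F [1.2 1.  5.7] T [0.01 0.37 0.01] w 33.3 tilt 0.0033
shift units (at present yaw) [-0.0031  0.002   0.0075] turn 0.0 rows 1
shift units (at final yaw) [-0.0031  0.002   0.0075]
```

Request:
drive_tool --increments '[[-0.15,[0,0,-0.002],0],[-0.05,[0,0,0],0],[0.03,[0,0,0],0],[0.05,[0,0,0],0],[0.05,[0,0,-0.05],0],[0.05,[0,0,-0.12],0],[0.05,[0,0,-0.15],0],[0.05,[0,0,-0.15],0],[0.05,[0,0,0],0],[0.05,[0,0,0],0]]'

```text
clock: 61.82
position: [647.9, 171.4, 180.7]
ee_rot: [0.999, -0.048, 0.0, -0.001]
contact_force: [-0.1, -0.4, -0.8]
gripper_width: 45.0
```

Run:
```python
from h import *
st();grab("wrist","o8"); show("o8","o8a",(240,120,440,330),3.5)
```

```text
t 61.83 pos [647.9 171.4 180.7] yaw -0.095 j [ 0.5   0.48  0.08 -0.   -1.17  0.98] F [-0.1 -0.4 -0.8] T [ 0.    0.02 -0.02] w 45.0 tilt 0.0019
```

```bash
cat >> h.py <<'E'
S=np.array([583.8,9.2]); UX=np.array([.9955,-.0948]); UY=np.array([.0948,.9955])
def lamp(w): return (np.atleast_2d(w)[:,:2]-S)@np.c_[UX,UY]
def world(x,y): return S+x*UX+y*UY
E
python3 - <<'E'
from h import *
c,im=load("o8"); A=lambda q:np.array(q)/3.5+[240,120]
for z in (76,81):
  w=unproj(c,A([[237,172],[325,172],[325,376],[236,377]]),z); L=lamp(w); v=(L[0]+L[1]-L[2]-L[3])/2; print(z,L.mean(0).round(1)+[5.5,0],np.linalg.norm(v),np.arctan2(v[1],v[0]))
w=unproj(c,A([[200,43],[364,43],[436,43],[606,43],[430,400],[575,400],[215,703],[350,703]]),53); print(lamp(w).round(1))
E
```

```text
76 [ 49.4 167.5] 53.653341069386066 -0.0015059966454285735
81 [ 50.8 167.5] 52.640035766243535 -0.0015059966454283415
[[100.2 188.4]
 [100.2 146. ]
 [100.2 127.4]
 [100.2  83.6]
 [  1.1 125.1]
 [  1.2  84. ]
 [-99.5 187.7]
 [-99.4 146. ]]
```

Request:
drive_tool --increments '[[0.2,[0,0.05,0],-0.0125],[0.2,[-0.0517,0.16,0],0],[0.2,[-0.0517,0.164,0],0],[0.2,[-0.0517,0.164,0],0],[0.2,[-0.0517,0.164,0],0],[0.2,[-0.0517,0.164,0],0],[0.2,[-0.0517,0.164,0],0],[0.2,[-0.0517,0.164,0],0],[0.2,[-0.0517,0.164,0],0],[0.2,[-0.0517,0.164,0],0],[0.2,[-0.0517,0.117,0],0],[0.2,[0,0,0.1],0],[0.2,[0,0,0.15],0],[0.2,[0,0,0.14],0],[0.2,[0,0,0],0],[0.2,[0,0,0],0]]'

```text
clock: 63.88
position: [459.3, -309.2, 63.9]
ee_rot: [0.999, -0.035, 0.001, 0.0]
contact_force: [0.3, 0.4, -0.1]
gripper_width: 51.2
```

Run:
```python
from h import *
grab("wrist","p1");move(458.6,-309.5,-7,-0.07); show("p1","p1a",(270,120,420,340),3.5)
```

```text
t 63.92 pos [ 459.7 -309.3   64.5] yaw -0.07 j [-0.3   0.42 -0.36  0.   -0.79  1.8 ] F [0.4 0.4 0.5] T [ 0.01 -0.01 -0.05] w 51.3 tilt 0.003
shift units (at present yaw) [-0.0037  0.001   0.2384] turn 0.0001 rows 2
shift units (at final yaw) [-0.0037  0.001   0.2384]
```

```bash
cat >> h.py <<'E'
def pack(name,pts,z=30,off=5.5):
    """label corners TL,TR,BR,BL"""
    c,_=load(name); w=unproj(c,pts,z); v=(w[0]+w[1]-w[2]-w[3])[:2]/2; a=np.arctan2(v[1],v[0])
    m=w.mean(0)[:2]+off*v/np.linalg.norm(v); print('pack',m.round(1),'yaw',round(a,3),'len',np.linalg.norm(v).round(1),'wid',np.linalg.norm(w[0]-w[1]).round(1)); return m,a
E
python3 - <<'E'
from h import *
A=lambda q:np.array(q)/3.5+[270,120]
m,a=pack("p1",A([[117,254],[238,256],[228,511],[114,508]]))
move(m[0],m[1],-7,a)
E
```

```text
pack [ 458.5 -309. ] yaw -0.093 len 51.8 wid 22.3
t 63.92 pos [ 459.7 -309.3   64.5] yaw -0.07 j [-0.3   0.42 -0.36  0.   -0.79  1.8 ] F [0.4 0.4 0.5] T [ 0.01 -0.01 -0.05] w 51.3 tilt 0.003
shift units (at present yaw) [-0.0042 -0.0006  0.2384] turn 0.0115 rows 2
shift units (at final yaw) [-0.0042 -0.0005  0.2384]
```

Request:
drive_tool --increments '[[0.2,[-0.003,-0.001,0.08],0.009],[0.2,[0,0,0.08],0],[0.2,[0,0,0.055],0],[0.2,[0,0,0.02],0],[0.2,[0,0,0],0],[0,[0,0,0],0],[-0.1,[0,0,0],0],[-0.15,[0,0,0],0],[-0.18,[0,0,0],0],[-0.2,[0,0,0],0],[-0.22,[0,0,0],0],[-0.24,[0,0,0],0],[-0.24,[0,0,0],0]]'

```text
clock: 65.55
position: [457.8, -308.8, -7.1]
ee_rot: [0.999, -0.044, 0.0, 0.0]
contact_force: [-1.1, -2.6, 5.2]
gripper_width: 33.4
```

Run:
```python
from h import *
st();grab("wrist","p2",(250,150,390,360),3.5)
```

```text
t 65.55 pos [ 457.8 -308.8   -7.1] yaw -0.088 j [-0.3   0.52 -0.42  0.   -0.62  1.78] F [-1.1 -2.6  5.2] T [-0.75  0.32 -0.03] w 33.4 tilt 0.0009
```

Request:
drive_tool --increments '[[-0.24,[0,0,-0.03],0],[-0.24,[0,0,-0.07],0.0035],[-0.24,[0,0,-0.1],0],[-0.24,[0,0,-0.12],0],[-0.24,[0,0,-0.12],0],[-0.24,[0,-0.05,-0.08],0],[-0.24,[0.014,-0.12,0],0],[-0.24,[0.015,-0.148,0],0],[-0.24,[0.015,-0.148,0],0],[-0.24,[0.015,-0.148,0],0],[-0.24,[0.015,-0.148,0],0],[-0.24,[0.015,-0.148,0],0],[-0.24,[0.015,-0.148,0],0],[-0.24,[0.015,-0.148,0],0],[-0.24,[0.015,-0.148,0],0],[-0.24,[0.015,-0.148,0],0],[-0.24,[0.001,-0.149,0],0],[-0.24,[0,0,0],0],[-0.24,[0,0,0],0]]'

```text
clock: 67.97
position: [548.4, 180.0, 147.5]
ee_rot: [0.999, -0.048, -0.001, 0.0]
contact_force: [-0.2, -0.7, -2.5]
gripper_width: 33.0
```

Run:
```python
from h import *
grab("wrist","p3");move(549.5,180.1,60,-0.095)
```

```text
t 68.03 pos [548.6 179.6 147.7] yaw -0.096 j [ 0.6   0.36 -0.21 -0.   -1.01  0.88] F [-0.3 -0.3 -2.4] T [ 0.01  0.04 -0.02] w 33.5 tilt 0.0022
shift units (at present yaw) [ 0.0028 -0.0021  0.2925] turn -0.0006 rows 2
shift units (at final yaw) [ 0.0028 -0.0021  0.2925]
```

Request:
drive_tool --increments '[[-0.24,[0.003,-0.002,0.08],0],[-0.24,[0,0,0.1],0],[-0.24,[0,0,0.09],0],[-0.24,[0,0,0.05],0],[-0.24,[0,0,0.025],0],[-0.24,[0,0,0.01],0],[-0.24,[0,0,0],0]]'

```text
clock: 68.9
position: [551.0, 181.0, 42.5]
ee_rot: [0.999, -0.048, 0.001, -0.0]
contact_force: [0.6, -0.8, -1.5]
gripper_width: 33.4
```

Run:
```python
from h import *
grab("wrist","p4");move(549.5,180.1,39,-0.095)
```

```text
t 68.95 pos [551.1 181.1  42.7] yaw -0.095 j [ 0.6   0.48 -0.32  0.   -0.77  0.88] F [ 0.4  0.3 -2.1] T [ 0.01 -0.01 -0.03] w 33.1 tilt 0.0015
shift units (at present yaw) [-0.0049  0.0037  0.0123] turn -0.0002 rows 1
shift units (at final yaw) [-0.0049  0.0037  0.0123]
```

Request:
drive_tool --increments '[[-0.24,[-0.004,0.003,0.006],0],[-0.24,[0,0,0.007],0],[-0.24,[0,0,0],0],[-0.24,[0,0,0],0]]'

```text
clock: 69.45
position: [549.3, 180.1, 38.9]
ee_rot: [0.999, -0.048, 0.0, -0.0]
contact_force: [-3.6, -0.6, 7.3]
gripper_width: 33.3
```

Request:
drive_tool --increments '[[-0.24,[0,0,0.005],0],[-0.24,[0,0,0],0]]'

```text
clock: 69.7
position: [549.3, 180.1, 38.8]
ee_rot: [0.999, -0.047, 0.0, 0.0]
contact_force: [-6.1, 0.3, 13.7]
gripper_width: 33.0
```

Request:
drive_tool --increments '[[-0.24,[0,0,-0.004],0],[-0.12,[0,0,0],0],[0,[0,0,0],0],[0.05,[0,0,0],0],[0.05,[0,0,-0.05],0],[0.05,[0,0,-0.12],0],[0.05,[0,0,-0.15],0],[0.05,[0,0,-0.15],0],[0.05,[0.05,0,0],0],[0.05,[0,0,0],0],[0.05,[0,0,0],0]]'

```text
clock: 71.08
position: [563.2, 178.3, 177.2]
ee_rot: [0.999, -0.048, -0.001, 0.001]
contact_force: [0.4, 0.1, -0.3]
gripper_width: 44.8
```

Run:
```python
from h import *
st();grab("wrist","p5"); show("p5","p5a",(230,40,430,330),2.6)
```

```text
t 71.08 pos [563.2 178.3 177.2] yaw -0.096 j [ 0.58  0.36 -0.13 -0.   -1.09  0.9 ] F [ 0.4  0.1 -0.3] T [-0.03 -0.01  0.02] w 44.8 tilt 0.0031
```

Run:
```python
from h import *
A=lambda q:np.array(q)/2.6+[230,40]
for pts in ([[198,381],[265,381],[265,527],[200,528]],[[190,52],[268,52],[268,234],[191,234]]):
  m,a=pack("p5",A(pts),76); print(lamp(m).round(1),a+.095)
```

```text
pack [549.8 180.1] yaw -0.089 len 52.7 wid 22.2
[[-50.1 166.9]] 0.005832025274728189
pack [649.7 171.3] yaw -0.094 len 52.6 wid 23.1
[[ 50.2 167.7]] 0.0013343465092506418
```

Request:
drive_tool --increments '[[0.2,[0,0.08,0],-0.005],[0.2,[0.01,0.17,0],0],[0.2,[0.01,0.18,0],0],[0.2,[0.01,0.18,0],0],[0.2,[0.01,0.18,0],0],[0.2,[0.01,0.18,0],0],[0.2,[0.01,0.18,0],0],[0.2,[0.01,0.18,0],0],[0.2,[0.01,0.18,0],0],[0.2,[0.01,0.18,0],0],[0.2,[0.01,0.18,0],0],[0.2,[0.011,0.15,0],0],[0.2,[0,0,0.1],0],[0.2,[0,0,0.15],0],[0.2,[0,0,0.12],0],[0.2,[0,0,0],0],[0.2,[0,0,0],0]]'

```text
clock: 73.25
position: [546.2, -428.5, 68.9]
ee_rot: [0.999, -0.042, 0.001, 0.001]
contact_force: [0.5, 0.3, 1.6]
gripper_width: 51.4
```

Run:
```python
from h import *
st();grab("wrist","q1"); show("q1","q1a",(250,120,400,320),3.6)
```

```text
t 73.25 pos [ 546.2 -428.5   68.9] yaw -0.085 j [-0.43  0.62  0.02  0.   -0.97  1.92] F [0.5 0.3 1.6] T [ 0. -0. -0.] w 51.4 tilt 0.0018
```

Run:
```python
from h import *
A=lambda q:np.array(q)/3.6+[250,120]
m,a=pack("q1",A([[190,261],[312,261],[306,519],[191,519]]))
move(m[0],m[1],-7,a)
```

```text
pack [ 544.  -427.9] yaw -0.093 len 52.3 wid 22.4
t 73.3 pos [ 546.5 -428.6   69.7] yaw -0.085 j [-0.43  0.62  0.02  0.   -0.97  1.92] F [ 1.  -0.   0.1] T [ 0.01 -0.03  0.05] w 51.3 tilt 0.0033
shift units (at present yaw) [-0.0084 -0.0019  0.2556] turn 0.0043 rows 2
shift units (at final yaw) [-0.0084 -0.0018  0.2556]
```

Request:
drive_tool --increments '[[0.2,[-0.005,-0.0015,0.08],0.003],[0.2,[0,0,0.09],0],[0.2,[0,0,0.06],0],[0.2,[0,0,0.022],0],[0.2,[0,0,0],0],[0,[0,0,0],0],[-0.1,[0,0,0],0],[-0.15,[0,0,0],0],[-0.18,[0,0,0],0],[-0.2,[0,0,0],0],[-0.22,[0,0,0],0],[-0.24,[0,0,0],0],[-0.24,[0,0,0],0]]'

```text
clock: 74.92
position: [544.1, -427.7, -7.4]
ee_rot: [0.999, -0.046, 0.0, 0.0]
contact_force: [-0.3, -1.1, 2.7]
gripper_width: 33.3
```

Run:
```python
from h import *
st();grab("wrist","q2",(250,150,390,360),3.5)
```

```text
t 74.92 pos [ 544.1 -427.7   -7.4] yaw -0.091 j [-0.43  0.7  -0.05  0.   -0.83  1.91] F [-0.3 -1.1  2.7] T [-0.3   0.1   0.03] w 33.3 tilt 0.0009
```

Request:
drive_tool --increments '[[-0.24,[0,0,-0.03],0.002],[-0.24,[0,0,-0.07],0],[-0.24,[0,0,-0.1],0],[-0.24,[0,0,-0.12],0],[-0.24,[0,0,-0.12],0],[-0.24,[0,-0.062,-0.1],0],[-0.24,[0.013,-0.13,0],0],[-0.24,[0.013,-0.15,0],0],[-0.24,[0.013,-0.15,0],0],[-0.24,[0.013,-0.15,0],0],[-0.24,[0.013,-0.15,0],0],[-0.24,[0.013,-0.15,0],0],[-0.24,[0.013,-0.15,0],0],[-0.24,[0.013,-0.15,0],0],[-0.24,[0.013,-0.15,0],0],[-0.24,[0.013,-0.15,0],0],[-0.24,[0.014,-0.15,0],0],[-0.24,[0.013,-0.12,0],0],[-0.24,[0,0,0],0],[-0.24,[0,0,0],0]]'

```text
clock: 77.47
position: [641.8, 109.0, 153.5]
ee_rot: [0.999, -0.048, -0.001, 0.0]
contact_force: [0.4, 0.3, -1.4]
gripper_width: 33.1
```

Run:
```python
from h import *
grab("wrist","q3");move(642.7,109.0,41,-0.095)
```

```text
t 77.53 pos [641.9 108.5 153.7] yaw -0.096 j [ 0.42  0.47 -0.01 -0.   -1.09  1.06] F [ 0.5 -0.6 -1.6] T [-0.01 -0.01 -0.02] w 33.2 tilt 0.0016
shift units (at present yaw) [ 0.0024 -0.002   0.3757] turn -0.0006 rows 2
shift units (at final yaw) [ 0.0024 -0.002   0.3757]
```

Request:
drive_tool --increments '[[-0.24,[0,-0.001,0.08],0],[-0.24,[0,0,0.1],0],[-0.24,[0,0,0.1],0],[-0.24,[0,0,0.05],0],[-0.24,[0,0,0.02],0],[-0.24,[0,0,0.01],0],[-0.24,[0,0,0],0]]'

```text
clock: 78.4
position: [643.2, 109.6, 47.0]
ee_rot: [0.999, -0.048, 0.001, -0.0]
contact_force: [-0.6, 0.5, -1.3]
gripper_width: 33.4
```

Run:
```python
from h import *
grab("wrist","q4");move(642.7,109.0,39,-0.095)
```

```text
t 78.45 pos [643.3 109.7  47.1] yaw -0.095 j [ 0.42  0.58 -0.12  0.   -0.87  1.06] F [-0.4  0.  -2.1] T [0.02 0.01 0.01] w 33.1 tilt 0.0017
shift units (at present yaw) [-0.0016  0.0024  0.0269] turn -0.0002 rows 1
shift units (at final yaw) [-0.0016  0.0024  0.0269]
```

Request:
drive_tool --increments '[[-0.24,[-0.0015,0.001,0.012],0],[-0.24,[0,0,0.01],0],[-0.24,[0,0,0.006],0],[-0.24,[0,0,0.004],0],[-0.24,[0,0,0],0]]'

```text
clock: 79.08
position: [642.8, 109.4, 38.6]
ee_rot: [0.999, -0.047, 0.001, 0.0]
contact_force: [-1.2, -0.4, 6.5]
gripper_width: 33.6
```

Run:
```python
from h import *
move(642.7,109.0,39,-0.095)
```

```text
t 79.08 pos [642.8 109.4  38.6] yaw -0.095 j [ 0.42  0.59 -0.13  0.   -0.85  1.06] F [-1.2 -0.4  6.5] T [-0.09  0.64 -0.07] w 33.6 tilt 0.0016
shift units (at present yaw) [-0.0001  0.0012 -0.0015] turn 0.0 rows 1
shift units (at final yaw) [-0.0001  0.0012 -0.0015]
```

Seated with a light push. Release and rise.

Request:
drive_tool --increments '[[-0.24,[0,0,-0.003],0],[-0.12,[0,0,0],0],[0,[0,0,0],0],[0.03,[0,0,0],0],[0.03,[0,0,-0.05],0],[0.03,[0,0,-0.12],0],[0.03,[0,0,-0.15],0],[0.03,[0,0,-0.15],0],[0.03,[0,0,0],0],[0.03,[0,0,0],0]]'

```text
clock: 80.32
position: [641.9, 109.2, 179.0]
ee_rot: [0.999, -0.048, 0.0, -0.0]
contact_force: [-0.2, -0.1, 0.3]
gripper_width: 43.9
```

Run:
```python
from h import *
st();grab("wrist","q5"); show("q5","q5a",(200,110,420,330),2.7)
```

```text
t 80.33 pos [641.9 109.2 179. ] yaw -0.096 j [ 0.42  0.45  0.03 -0.   -1.14  1.06] F [-0.2 -0.1  0.3] T [0.03 0.02 0.01] w 43.9 tilt 0.0008
```

Request:
drive_tool --increments '[[0.2,[0,0.083,0],-0.0225],[0.2,[-0.05,0.165,0],0],[0.2,[-0.05,0.17,0],0],[0.2,[-0.05,0.17,0],0],[0.2,[-0.05,0.17,0],0],[0.2,[-0.05,0.17,0],0],[0.2,[-0.05,0.17,0],0],[0.2,[-0.05,0.17,0],0],[0.2,[-0.05,0.17,0],0],[0.2,[-0.05,0.17,0],0],[0.2,[-0.05,0.17,0],0],[0.2,[-0.033,0.005,0.1],0],[0.2,[0,0,0.15],0],[0.2,[0,0,0.13],0],[0.2,[0,0,0],0],[0.2,[0,0,0],0]]'

```text
clock: 82.38
position: [455.0, -417.4, 65.3]
ee_rot: [1.0, -0.025, 0.0, 0.001]
contact_force: [0.8, 0.4, -0.6]
gripper_width: 51.1
```

Run:
```python
from h import *
st();grab("wrist","r1"); show("r1","r1a",(250,120,400,320),3.6)
```

```text
t 82.38 pos [ 455.  -417.4   65.3] yaw -0.05 j [-0.48  0.51 -0.2   0.   -0.86  2.  ] F [ 0.8  0.4 -0.6] T [ 0.01  0.02 -0.02] w 51.1 tilt 0.0013
```

Run:
```python
from h import *
A=lambda q:np.array(q)/3.6+[250,120]
m,a=pack("r1",A([[186,267],[309,269],[300,530],[185,527]]))
move(m[0],m[1],-7,a)
```

```text
pack [ 452.7 -415.9] yaw -0.068 len 52.1 wid 22.2
t 82.42 pos [ 455.5 -417.5   66. ] yaw -0.05 j [-0.48  0.51 -0.2   0.   -0.86  2.  ] F [0.4 0.7 0.9] T [ 0.05  0.06 -0.03] w 51.3 tilt 0.0028
shift units (at present yaw) [-0.0095 -0.0047  0.2435] turn 0.0093 rows 2
shift units (at final yaw) [-0.0096 -0.0046  0.2435]
```

Request:
drive_tool --increments '[[0.2,[-0.006,-0.004,0.08],0.008],[0.2,[0,0,0.08],0],[0.2,[0,0,0.06],0],[0.2,[0,0,0.02],0],[0.2,[0,0,0],0],[0,[0,0,0],0],[-0.1,[0,0,0],0],[-0.15,[0,0,0],0],[-0.18,[0,0,0],0],[-0.2,[0,0,0],0],[-0.22,[0,0,0],0],[-0.24,[0,0,0],0],[-0.24,[0,0,0],0]]'

```text
clock: 84.05
position: [452.9, -416.0, -7.1]
ee_rot: [0.999, -0.033, 0.0, 0.0]
contact_force: [-1.6, -1.2, 4.6]
gripper_width: 32.9
```

Run:
```python
from h import *
st();grab("wrist","r2",(250,150,390,360),3.5)
```

```text
t 84.05 pos [ 452.9 -416.    -7.1] yaw -0.066 j [-0.48  0.6  -0.26  0.   -0.71  1.98] F [-1.6 -1.2  4.6] T [-0.59  0.25  0.  ] w 32.9 tilt 0.0012
```

Request:
drive_tool --increments '[[-0.24,[0,0,-0.03],0],[-0.24,[0,0,-0.07],0.0145],[-0.24,[0,0,-0.1],0],[-0.24,[0,0,-0.12],0],[-0.24,[0,0,-0.12],0],[-0.24,[0,-0.06,-0.1],0],[-0.24,[0.011,-0.13,0],0],[-0.24,[0.011,-0.15,0],0],[-0.24,[0.011,-0.15,0],0],[-0.24,[0.011,-0.15,0],0],[-0.24,[0.011,-0.15,0],0],[-0.24,[0.011,-0.15,0],0],[-0.24,[0.011,-0.15,0],0],[-0.24,[0.011,-0.15,0],0],[-0.24,[0.011,-0.15,0],0],[-0.24,[0.011,-0.15,0],0],[-0.24,[0.011,-0.15,0],0],[-0.24,[0.012,-0.1125,0],0],[-0.24,[0,0,0],0],[-0.24,[0,0,0],0]]'

```text
clock: 86.6
position: [542.8, 118.7, 153.6]
ee_rot: [0.999, -0.048, -0.001, 0.0]
contact_force: [-0.6, 0.2, -1.1]
gripper_width: 33.1
```

Run:
```python
from h import *
grab("wrist","r3");move(544.1,118.5,46,-0.095)
```

```text
t 86.65 pos [542.9 118.3 153.8] yaw -0.096 j [ 0.51  0.32 -0.25 -0.   -1.    0.97] F [ 0.4 -0.9 -2.4] T [ 0.   -0.06 -0.  ] w 33.4 tilt 0.0021
shift units (at present yaw) [ 0.0037 -0.0012  0.3594] turn -0.0006 rows 2
shift units (at final yaw) [ 0.0037 -0.0012  0.3594]
```

Request:
drive_tool --increments '[[-0.24,[0.001,0,0.08],0],[-0.24,[0,0,0.1],0],[-0.24,[0,0,0.1],0],[-0.24,[0,0,0.05],0],[-0.24,[0,0,0.02],0],[-0.24,[0,0,0.01],0],[-0.24,[0,0,0],0]]'

```text
clock: 87.52
position: [544.7, 119.1, 47.1]
ee_rot: [0.999, -0.048, 0.001, -0.0]
contact_force: [-0.9, -0.2, -2.9]
gripper_width: 33.2
```

Run:
```python
from h import *
grab("wrist","r4");move(544.1,118.5,39,-0.095)
```

```text
t 87.58 pos [544.8 119.2  47.3] yaw -0.095 j [ 0.51  0.45 -0.37  0.   -0.75  0.97] F [ 0.4 -0.5 -2. ] T [-0.02  0.02  0.02] w 33.4 tilt 0.0017
shift units (at present yaw) [-0.002   0.0024  0.0275] turn -0.0002 rows 1
shift units (at final yaw) [-0.002   0.0024  0.0275]
```

Request:
drive_tool --increments '[[-0.24,[-0.0015,0.0015,0.012],0],[-0.24,[0,0,0.01],0],[-0.24,[0,0,0.006],0],[-0.24,[0,0,0.004],0],[-0.24,[0,0,0],0]]'

```text
clock: 88.2
position: [543.6, 118.5, 38.9]
ee_rot: [0.999, -0.047, 0.0, 0.0]
contact_force: [-5.5, -0.1, 11.0]
gripper_width: 33.2
```

Request:
drive_tool --increments '[[-0.24,[0,0,-0.003],0],[-0.12,[0,0,0],0],[0,[0,0,0],0],[0.03,[0,0,0],0],[0.03,[0,0,-0.05],0],[0.03,[0,0,-0.12],0],[0.03,[0,0,-0.15],0],[0.03,[0,0,-0.15],0],[0.03,[0.15,0,-0.1],0],[0.03,[0.1,0,-0.1],0],[0.03,[0,0,0],0],[0.03,[0,0,0],0]]'

```text
clock: 89.7
position: [617.5, 111.2, 238.4]
ee_rot: [0.999, -0.048, -0.001, -0.0]
contact_force: [0.5, -0.5, 0.4]
gripper_width: 44.1
```

Run:
```python
from h import *
st();grab("wrist","r5"); show("r5","r5a",(130,80,430,280),2.6)
```

```text
t 89.7 pos [617.5 111.2 238.4] yaw -0.096 j [ 0.44  0.37  0.05 -0.   -1.25  1.04] F [ 0.5 -0.5  0.4] T [0.04 0.05 0.01] w 44.1 tilt 0.0013
```

Run:
```python
from h import *
st()
print(world(0,320), world(0,200), world(0,89))
grab('scene','cv0'); grab('side','cv1')
p=world(0,320); move(p[0],p[1],245,-0.096)
```

```text
t 89.75 pos [617.2 111.2 238. ] yaw -0.096 j [ 0.44  0.37  0.05 -0.   -1.25  1.04] F [-0.2  0.1 -0.5] T [ 0.03  0.03 -0.04] w 43.8 tilt 0.0021
[614.136 327.76 ] [602.76 208.3 ] [592.2372  97.7995]
t 89.85 pos [617.2 111.3 238. ] yaw -0.095 j [ 0.44  0.37  0.05 -0.   -1.25  1.04] F [0.8 0.5 0.2] T [ 0.02  0.02 -0.05] w 43.9 tilt 0.002
shift units (at present yaw) [-0.0788 -0.7173 -0.0232] turn 0.0004 rows 4
shift units (at final yaw) [-0.0795 -0.7173 -0.0232]
```

View pics/cv0.png

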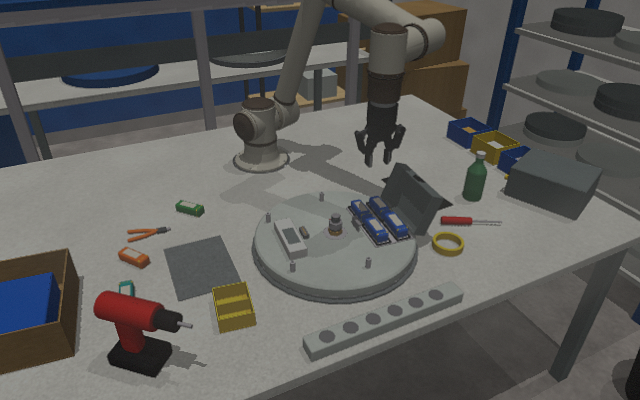

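View pics/cv1.png

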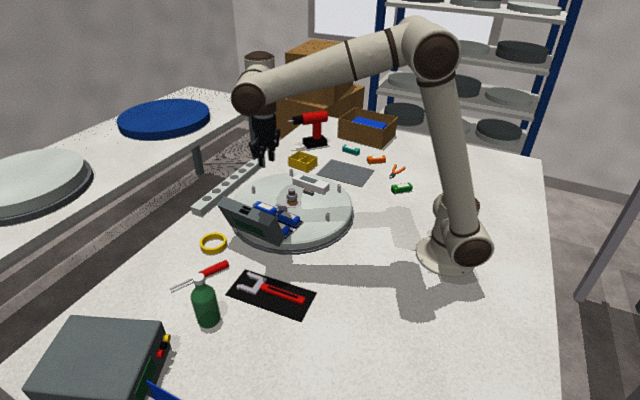

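Run:
```python
from h import *
import numpy as np
for n,pts in (('cv0',[(474,199),(441,220),(500,222),(448,243)]),('cv1',[(207,325),(172,291),(228,265),(213,243)])):
    a=load(n); c=a[1] if isinstance(a,tuple) else a
    for p in pts:
        w=unproj(c,p,5); print(n,p,np.round(w),np.round(lamp(np.array(w))))
```

```text
Traceback (most recent call last):
  File "h.py", line 10, in unproj
    uv=np.atleast_2d(np.asarray(uv,float)); d=(uv-[c['cx'],c['cy']])/K(c); s=d.copy()
                                                   ~^^^^^^
IndexError: only integers, slices (`:`), ellipsis (`...`), numpy.newaxis (`None`) and integer or boolean arrays are valid indices
```

Run:
```python
from h import *
import numpy as np
for n,pts in (('cv0',[(474,199),(441,220),(500,222),(448,243)]),('cv1',[(207,325),(172,291),(228,265),(213,243)])):
    a=load(n); c=[q for q in a if isinstance(q,dict)][0] if isinstance(a,tuple) else calibration('scene' if n=='cv0' else 'side')
    for p in pts:
        w=np.ravel(unproj(c,p,5)); print(n,p,np.round(w),np.round(np.ravel(lamp(w))))
```

```text
cv0 (474, 199) [573. 549.   5.] [-62. 536.]
cv0 (441, 220) [623. 370.   5.] [  5. 363.]
cv0 (500, 222) [711. 531.   5.] [ 77. 532.]
cv0 (448, 243) [725. 314.   5.] [112. 317.]
cv1 (207, 325) [542. 573.   5.] [-95. 557.]
cv1 (172, 291) [712. 524.   5.] [ 79. 525.]
cv1 (228, 265) [627. 361.   5.] [ 10. 354.]
cv1 (213, 243) [738. 298.   5.] [126. 302.]
```

Request:
drive_tool --increments '[[-1,[0,0,-0.03],0],[-1,[-0.02,-0.18,0],0],[-1,[-0.02,-0.18,0],0],[-1,[-0.02,-0.18,0],0],[-1,[-0.02,-0.18,0],0],[-1,[0,0,0],0],[-1,[0,0,0],0]]'

```text
clock: 90.72
position: [614.8, 328.7, 247.8]
ee_rot: [0.999, -0.047, -0.0, 0.0]
contact_force: [-0.2, -0.8, -0.1]
gripper_width: 0.2
```

Run:
```python
from h import *
s=st()
p=world(0,310); move(p[0],p[1],134,-0.096)
print(lamp(np.array(read_state()['position'])))
```

```text
t 90.72 pos [614.8 328.7 247.8] yaw -0.095 j [ 0.72  0.49  0.27  0.   -1.34  0.75] F [-0.2 -0.8 -0.1] T [-0.06 -0.02  0.  ] w 0.2 tilt 0.0005
t 90.72 pos [614.8 328.7 247.8] yaw -0.095 j [ 0.72  0.49  0.27  0.   -1.34  0.75] F [-0.2 -0.8 -0.1] T [-0.06 -0.02  0.  ] w 0.2 tilt 0.0005
shift units (at present yaw) [-0.0021  0.0366  0.3794] turn 0.0006 rows 2
shift units (at final yaw) [-0.002   0.0366  0.3794]
[[  0.61443888 320.98598233]]
```

Request:
drive_tool --increments '[[-1,[0,0,0.18],0],[-1,[0,0.037,0.2],0],[-1,[0,0,0],0],[-1,[0,0,0],0]]'

```text
clock: 91.22
position: [616.2, 317.8, 137.1]
ee_rot: [0.999, -0.048, 0.002, -0.001]
contact_force: [0.6, 0.6, -0.3]
gripper_width: 0.3
```

Run:
```python
from h import *
st(); print(lamp(np.array(read_state()['position'])))
```

```text
t 91.22 pos [616.2 317.8 137.1] yaw -0.096 j [ 0.71  0.55  0.09  0.   -1.1   0.76] F [ 0.6  0.6 -0.3] T [ 0.04  0.01 -0.02] w 0.3 tilt 0.0052
[[  3.00617483 310.23812789]]
```

Request:
drive_tool --increments '[[-1,[0,0.03,0],0],[-1,[0,0.03,0],0],[-1,[0,0.03,-0.01],0],[-1,[0,0.03,-0.02],0],[-1,[0,0.02,-0.02],0],[-1,[0,0,0],0]]'

```text
clock: 91.98
position: [610.3, 275.1, 149.6]
ee_rot: [0.999, -0.048, 0.0, 0.0]
contact_force: [-0.4, 1.5, 1.7]
gripper_width: 0.5
```

Run:
```python
from h import *
st(); print(lamp(np.array(read_state()['position'])))
grab('side','cv2',(150,120,350,270),4)
```

```text
t 91.97 pos [610.3 275.1 149.6] yaw -0.096 j [ 0.66  0.51  0.04  0.   -1.1   0.81] F [-0.4  1.5  1.7] T [0.22 0.02 0.05] w 0.5 tilt 0.0008
[[  1.18359798 267.16809344]]
```

View pics/cv2.png

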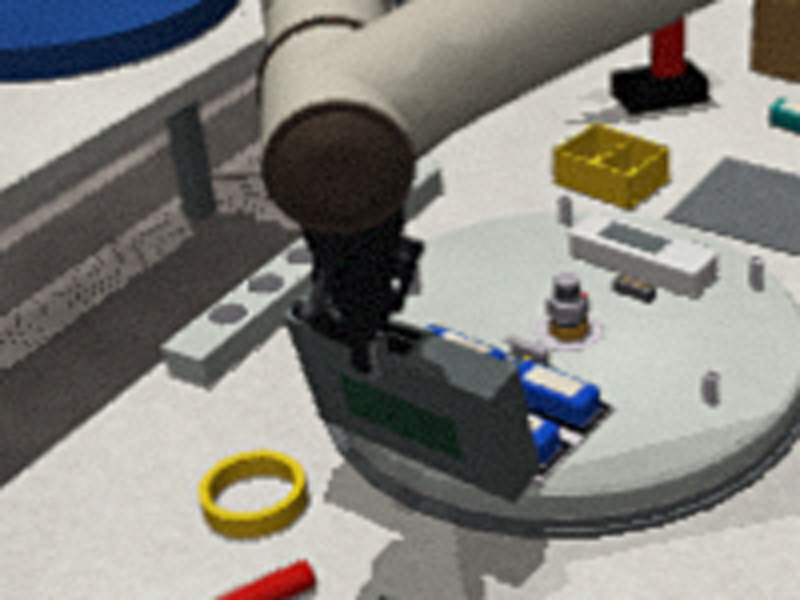

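Request:
drive_tool --increments '[[-1,[0,0.03,-0.008],0],[-1,[0,0.03,-0.008],0],[-1,[0,0.03,0],0],[-1,[0,0.03,0],0],[-1,[0,0.03,0],0],[-1,[0,0.02,0],0],[-1,[0,0,0],0]]'

```text
clock: 92.9
position: [604.5, 223.8, 152.8]
ee_rot: [0.999, -0.048, -0.001, 0.001]
contact_force: [0.8, -0.2, -0.2]
gripper_width: 0.1
```

Run:
```python
from h import *
st(); print(lamp(np.array(read_state()['position'])))
grab('side','cv3',(150,120,350,270),4)
```

```text
t 92.9 pos [604.5 223.8 152.8] yaw -0.097 j [ 0.61  0.46 -0.02 -0.   -1.09  0.87] F [ 0.8 -0.2 -0.2] T [ 0.01 -0.01  0.01] w 0.1 tilt 0.0025
[[  0.3072929  215.63366993]]
```

View pics/cv3.png

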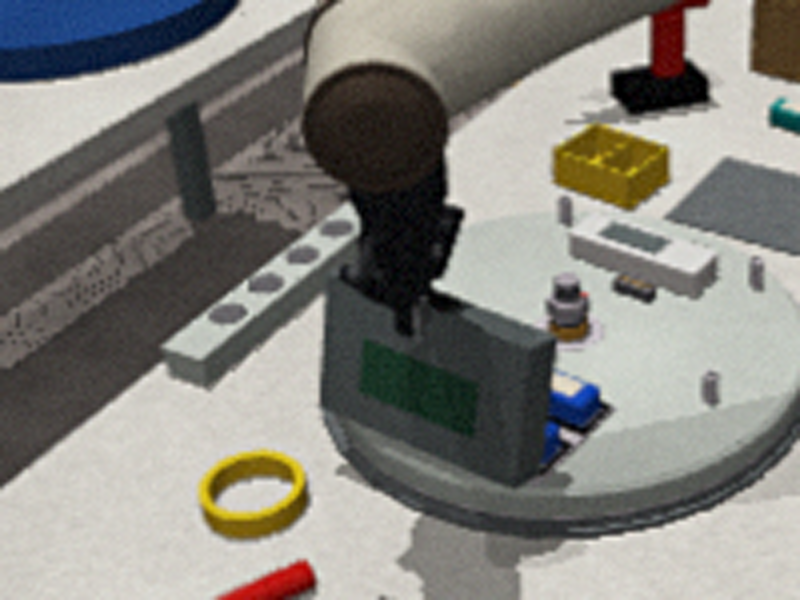

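Request:
drive_tool --increments '[[-1,[0,0.03,0],0],[-1,[0,0.03,0],0],[-1,[0,0.03,0.005],0],[-1,[0,0.025,0.01],0],[-1,[0,0.025,0.01],0],[-1,[0,0.025,0.01],0],[-1,[0,0.025,0.015],0],[-1,[0,0,0],0]]'

```text
clock: 93.95
position: [599.1, 167.4, 137.6]
ee_rot: [0.999, -0.048, -0.001, 0.0]
contact_force: [0.3, 0.4, -0.6]
gripper_width: 0.1
```

Run:
```python
from h import *
st(); print(lamp(np.array(read_state()['position'])))
grab('side','cv4',(150,120,350,270),4)
```

```text
t 93.95 pos [599.1 167.4 137.6] yaw -0.097 j [ 0.53  0.44 -0.1  -0.   -1.03  0.94] F [ 0.3  0.4 -0.6] T [0.01 0.02 0.01] w 0.1 tilt 0.0021
[[  0.21814217 158.90904714]]
```

View pics/cv4.png

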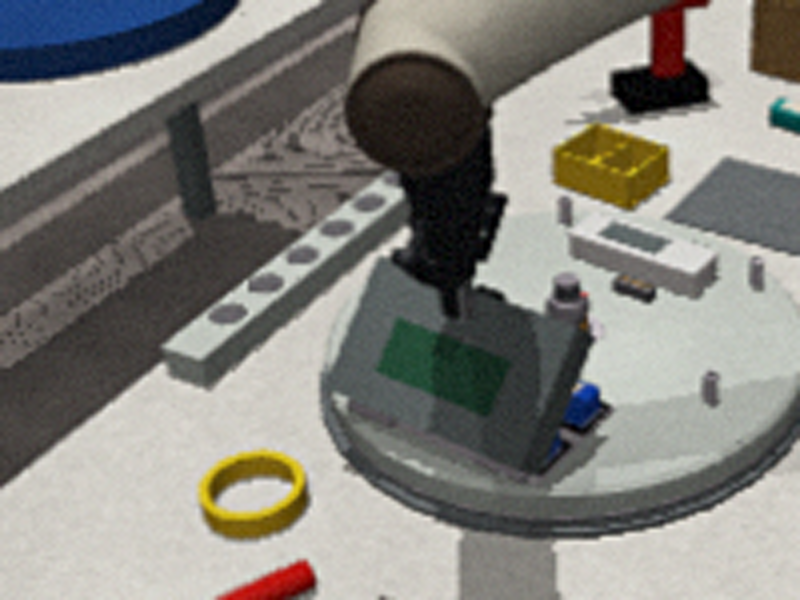

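Following the arc works. On to (122, tip 121), then (108, tip ~107).

Request:
drive_tool --increments '[[-1,[0,0.025,0.015],0],[-1,[0,0.025,0.02],0],[-1,[0,0.025,0.025],0],[-1,[0,0.025,0.025],0],[-1,[0,0.02,0.025],0],[-1,[0,0.02,0.02],0],[-1,[0,0.015,0.02],0],[-1,[0,0,0],0]]'

```text
clock: 95.0
position: [594.9, 121.5, 92.8]
ee_rot: [0.999, -0.048, -0.001, 0.0]
contact_force: [-0.5, 0.3, 0.9]
gripper_width: 0.0
```

Run:
```python
from h import *
st(); print(lamp(np.array(read_state()['position'])))
grab('side','cv5',(150,120,350,270),4)
p=world(0,93); move(p[0],p[1],80,-0.096)
```

```text
t 95.0 pos [594.9 121.5  92.8] yaw -0.096 j [ 0.47  0.46 -0.19 -0.   -0.91  1.01] F [-0.5  0.3  0.9] T [0.01 0.02 0.07] w 0.0 tilt 0.0015
[[  0.35261354 112.87323761]]
t 95.05 pos [595.3 121.9  93.3] yaw -0.096 j [ 0.47  0.46 -0.19  0.   -0.91  1.01] F [0.1 0.4 0.4] T [-0.01 -0.04 -0.04] w -0.3 tilt 0.0004
shift units (at present yaw) [-0.0024  0.0675  0.0443] turn 0.0002 rows 1
shift units (at final yaw) [-0.0024  0.0675  0.0443]
```

View pics/cv5.png

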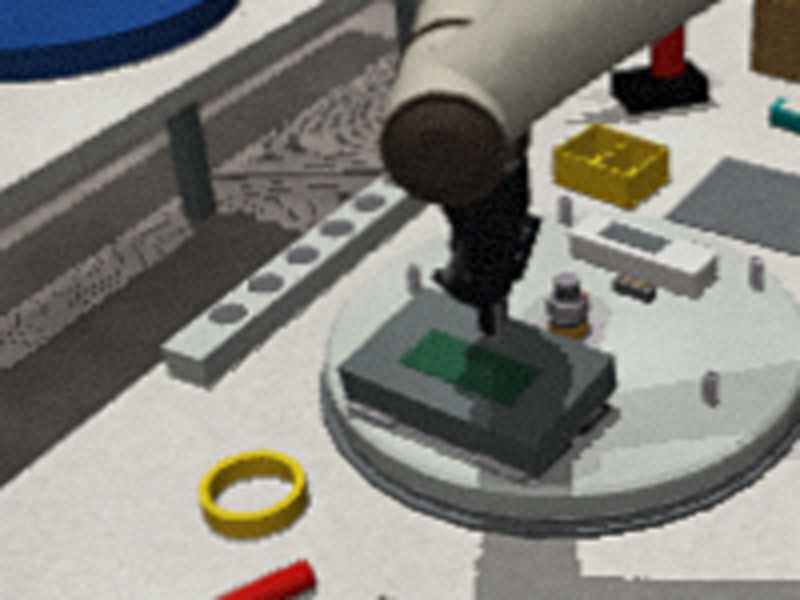

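Request:
drive_tool --increments '[[-1,[0,0.035,0],0],[-1,[0,0.035,0],0],[-1,[0,0,0.02],0],[-1,[0,0,0.015],0],[-1,[0,0,0.01],0],[-1,[0,0,0.01],0]]'

```text
clock: 95.8
position: [593.2, 100.2, 80.3]
ee_rot: [0.999, -0.047, -0.0, 0.001]
contact_force: [-8.9, -3.7, 22.0]
gripper_width: 0.2
```

Request:
drive_tool --increments '[[-1,[0,0,0.007],0],[-1,[0,0,0],0]]'

```text
clock: 96.05
position: [593.2, 99.8, 79.2]
ee_rot: [0.999, -0.047, 0.0, 0.002]
contact_force: [-7.0, -4.8, 21.4]
gripper_width: -0.1
```

Request:
drive_tool --increments '[[-1,[0,0,0.007],0],[-1,[0,0,0],0]]'

```text
clock: 96.3
position: [593.8, 101.3, 74.3]
ee_rot: [0.999, -0.048, 0.001, -0.0]
contact_force: [-0.2, 0.6, -0.2]
gripper_width: -0.3
```

Request:
drive_tool --increments '[[-1,[0,0,0.007],0],[-1,[0,0,0],0]]'

```text
clock: 96.55
position: [593.8, 101.3, 73.5]
ee_rot: [0.999, -0.047, 0.001, 0.0]
contact_force: [-5.4, 0.2, 16.0]
gripper_width: 0.4
```

Request:
drive_tool --increments '[[-1,[0,0,0.01],0],[-1,[0,0,0],0],[-1,[0,0,0],0]]'

```text
clock: 96.92
position: [593.8, 101.3, 73.3]
ee_rot: [0.999, -0.046, 0.001, 0.0]
contact_force: [-10.2, -0.8, 28.7]
gripper_width: 0.1
```

Request:
drive_tool --increments '[[-1,[0,0,-0.2],0],[-1,[0,0,-0.2],0],[-1,[0,0,-0.2],0],[-1,[0,0,-0.2],0],[-1,[0,0,0],0],[-1,[0,0,0],0]]'

```text
clock: 97.68
position: [592.9, 101.5, 306.4]
ee_rot: [0.999, -0.048, -0.001, -0.0]
contact_force: [0.1, -0.2, -0.7]
gripper_width: -0.1
```

Run:
```python
from h import *
st()
grab('side','cv6',(150,160,350,310),4); grab('wrist','cv7'); grab('scene','cv8',(230,140,480,310),3)
```

```text
t 97.67 pos [592.9 101.5 306.4] yaw -0.095 j [ 0.44  0.3   0.11 -0.   -1.38  1.04] F [ 0.1 -0.2 -0.7] T [ 0.06  0.06 -0.01] w -0.1 tilt 0.002
```

View pics/cv6.png

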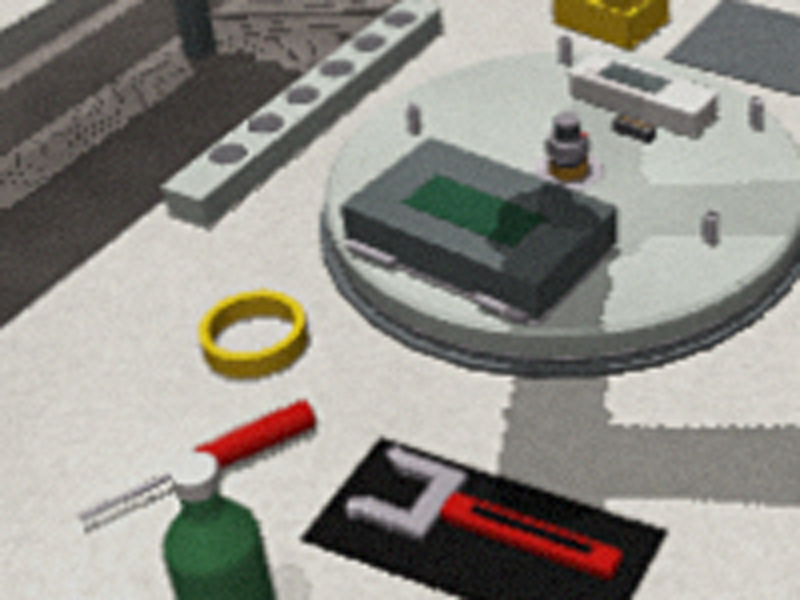

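View pics/cv7.png

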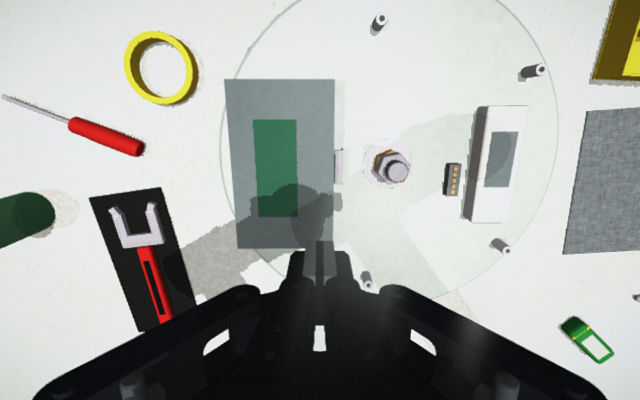

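View pics/cv8.png

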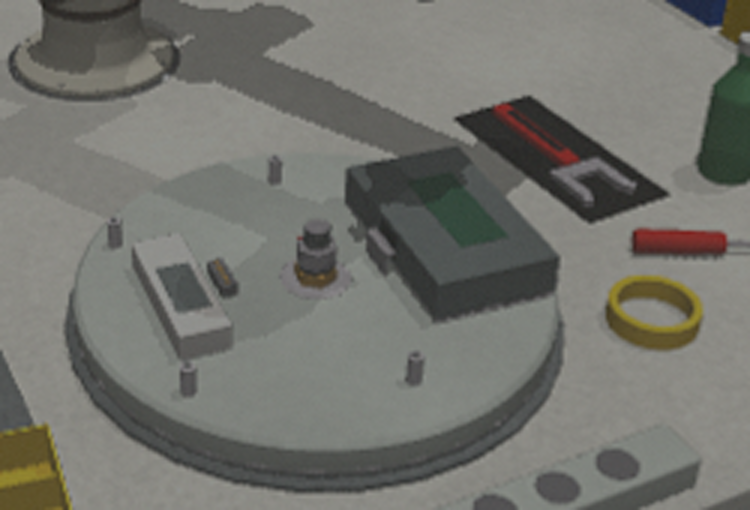

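Run:
```python
from h import *
import cv2
for n,cam,x0,y0,s in (('cv6','side',150,160,4),('cv8','scene',230,140,3)):
    im=cv2.imread(f'pics/{n}.png'); c=calibration(cam)
    for th,col in ((0,(0,0,255)),(0.09,(0,255,255))):
        for x in (-104,104):
            for r in (0,125):
                y=200-r*np.cos(th)+33*np.sin(th); z=58+r*np.sin(th)+33*np.cos(th)
                w=np.ravel(world(x,y)); u=np.ravel(proj(c,np.array([w[0],w[1],z])))[:2]
                cv2.circle(im,(int((u[0]-x0)*s),int((u[1]-y0)*s)),4,col,1)
    cv2.imwrite(f'pics/{n}k.png',im)
```

```text
(no output)
```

View pics/cv6k.png

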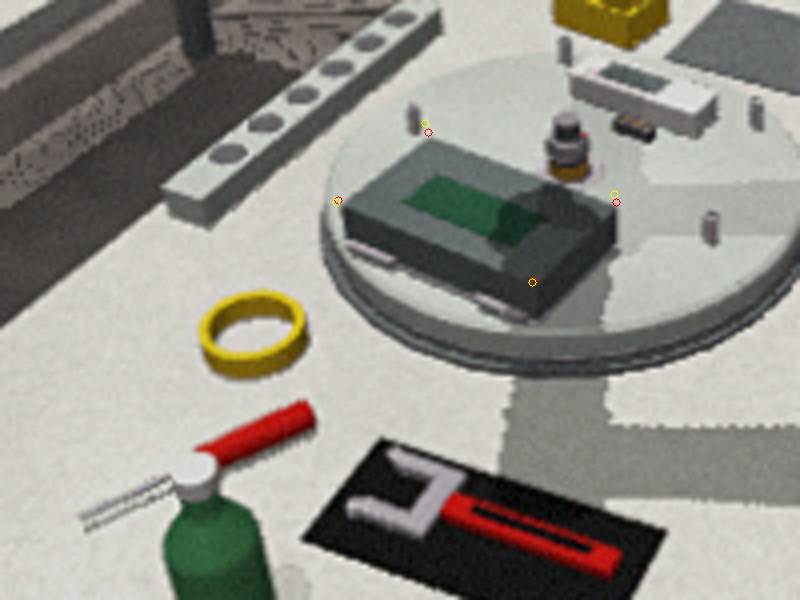

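View pics/cv8k.png

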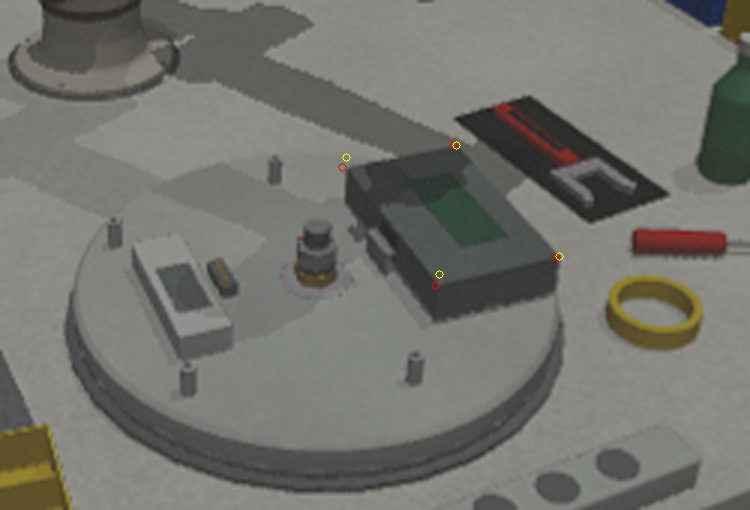

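The picture shows a red circle (cover at 0) on each cover corner in both views; the yellow (ajar) circles sit off the free edge. The spanner lies flat on its mat and the bystanders are where they were. Handing in.

Run:
```python
from bench import *
print(job_done())
```

```text
the job is handed in; nothing more can be done
None
```

I handed the job in at about 98 s of the 210 s allowed; it reports no verdict.

**What I did**
- **Nuts and spanner:** I put the spanner on the brass nut, tightened the locknut to its hard stop (torque rose from about 0.3 to 2.2 N m) and laid the spanner back on its mat.
- **Packs and cover:** All four blue packs went into bays of their own. I then swung the cover shut and pressed its edge until the latch snapped: about 22 N, a sudden drop to zero, then a firm stop.

**Last checks**
- **Cover:** Its corners match the shut position, not the ajar one, in both the scene and side pictures.
- **Spanner and bystanders:** The spanner is flat on its mat and the bystanders appear unmoved. The arm is clear of everything.
- **Adjusting nut:** It did not stay exactly put. It was dragged round while the nut was wedged in the jaw, and I turned it back with the spanner. It last measured about 0.11 rad in the picture, against a limit of 0.35; I did not remeasure it after the cover was shut.
- **Inner packs:** I checked the two packs nearer the stem only by eye before shutting the cover. I measured the two outer ones before that, and both looked centred.

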